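# Reset the block-printing table for the next class

## Task

Get the block-printing table ready: raise the stiff lid of the block case until it stands at about 100 degrees, leaning 10 degrees back past upright so the sheet inside it can be read, and leave it there. Lay every used, blue-inked block flat in the grey drying tray, ink side up and not on top of one another, and fill the case by drawing three fresh blocks one by one from the bottom of the blue chute and standing one on end in each slot, leaving the other two fresh blocks in the chute. Leave the other things on the table where they are.

Things in the scene. Friction and masses are not known exactly. Their poses are not given: they have to be found in the camera images.
- seat1 (a point): Centre of the lowest block's place in the fixed blue chute; its free top end is 40 mm from here along z. x = up the trough (stacking direction, away from the robot, 35 deg above level), y = across, z = drawing-out direction, up and towards the robot, 35 deg off vertical. Side walls hide the lower 36 mm of its 80 mm length, its top half is bare; an end plate 44 mm wide, 60 mm tall stands at -x.
- seat2 (a point): Centre of the second-lowest block's place, 30 mm up the trough; same axes. Five blocks recline face to face, each weighing on the one below. All but the lowest are shut in by clear side walls and a clear cover 4 mm over their ends, from 6 mm up-trough of the lowest. The lowest comes out lengthwise along z (80 mm frees it); the rest then slide down 30 mm by themselves within 1 s.
- fresh1_c (a point): Fresh cream-coloured wood printing block no. 1 counted from the bottom of the stack at the start, 30 x 60 x 80 mm, about 95 g, smooth and slippery against chute and other blocks; this point is its centre. x = 30 mm thickness, y = 60 mm width, z = 80 mm length. All five look alike.
- fresh2_c (a point): Fresh cream-coloured wood printing block no. 2 counted from the bottom of the stack at the start, 30 x 60 x 80 mm, about 95 g, smooth and slippery against chute and other blocks; this point is its centre. x = 30 mm thickness, y = 60 mm width, z = 80 mm length. All five look alike.
- fresh3_c (a point): Fresh cream-coloured wood printing block no. 3 counted from the bottom of the stack at the start, 30 x 60 x 80 mm, about 95 g, smooth and slippery against chute and other blocks; this point is its centre. x = 30 mm thickness, y = 60 mm width, z = 80 mm length. All five look alike.
- fresh4_c (a point): Fresh cream-coloured wood printing block no. 4 counted from the bottom of the stack at the start, 30 x 60 x 80 mm, about 95 g, smooth and slippery against chute and other blocks; this point is its centre. x = 30 mm thickness, y = 60 mm width, z = 80 mm length. All five look alike.
- fresh5_c (a point): Fresh cream-coloured wood printing block no. 5 counted from the bottom of the stack at the start, 30 x 60 x 80 mm, about 95 g, smooth and slippery against chute and other blocks; this point is its centre. x = 30 mm thickness, y = 60 mm width, z = 80 mm length. All five look alike.
- case: Dark wooden block case fixed to the table, 164 mm (x) by 100 mm (y), walls 45 mm high, floor 5 mm thick; origin at the middle of its underside; front is -x, hinge of the lid along the top of the +x wall; z up. Inside are three slots one behind another along x, each 40 mm (x) by 84 mm (y) inside and 40 mm deep, and a narrow empty gap at the hinge side.
- slot1 (a point): Centre of the floor of slot 1 of the case (front); axes as the case's. A block stands in it on its 30 x 60 mm end, 60 mm along y, 35 mm standing proud of the slot walls.
- slot2 (a point): Centre of the floor of slot 2 of the case (middle); axes as the case's. A block stands in it on its 30 x 60 mm end, 60 mm along y, 35 mm standing proud of the slot walls.
- slot3 (a point): Centre of the floor of slot 3 of the case (rear); axes as the case's. A block stands in it on its 30 x 60 mm end, 60 mm along y, 35 mm standing proud of the slot walls.
- lid (a joint): Lid of the case: a 164 x 100 x 50 mm deep wooden hood with a stiff hinge that stays where it is left (about 6 N at the handle moves it). Angle in rad: 0 shut, 1.571 upright, 1.745 = 100 degrees, stop at 2.4. It starts slightly ajar.
- lid_hinge (a point): Mid-point of the lid's hinge axis, 45 mm up; the axis runs along the case's y, and a positive turn about +y opens the lid.
- lid_handle (a point): Middle of the lid's brass handle bar: a round bar 10 mm thick and 84 mm long, parallel to the hinge, 48 mm out from the lid's front face (212 mm out and 22 mm up from the hinge when shut), open on all sides between two end arms; the bar can turn between fingers that pinch it.
- tray: Grey plastic drying tray fixed to the table, 140 mm (x) by 320 mm (y) outside, walls 16 mm high and 5 mm thick, floor 5 mm thick; origin at the middle of its underside, z up. Room for three blocks side by side along y.
- inked1_c (a point): Used printing block 1 (may be absent), pale wood with a blue inked top face, 80 mm (x) by 60 mm (y) by 25 mm high, about 80 g, lying flat on the table ink side up; this point is its centre.
- inked2_c (a point): Used printing block 2 (may be absent), pale wood with a blue inked top face, 80 mm (x) by 60 mm (y) by 25 mm high, about 80 g, lying flat on the table ink side up; this point is its centre.
- inked3_c (a point): Used printing block 3 (may be absent), pale wood with a blue inked top face, 80 mm (x) by 60 mm (y) by 25 mm high, about 80 g, lying flat on the table ink side up; this point is its centre.
- paint: Green paint bottle, 66 mm across, 190 mm tall, not part of the job; origin at its underside.
- flask: Green drinking flask, 68 mm across, 210 mm tall, not part of the job; origin at its underside.
- gluestick: Yellow glue stick standing up, 28 mm across, 100 mm tall, not part of the job; origin at its underside.
- mug: White mug, 76 mm across, 85 mm tall, handle at its +y, not part of the job; origin at its underside.
- phones: Black headphones lying flat, about 190 x 155 x 40 mm, not part of the job; origin at its underside, between the ear cups.
Not all that is in view belongs to the job. Leave any orange or pink look-alike of the part that bears seat1 alone.

How it is judged:
On the way:
1. the lid stands still at 100 degrees, give or take 8 (value of joint lid between 1.605 and 1.885 rad and velocity of joint lid between -0.05 and 0.05 rad/s), for 0.3 s.
At the end, for the whole second after the job is handed in: Lid at 100 degrees +-8; the three lowest fresh blocks stand on end on the floors of the case slots (leaning under 17 degrees); the other two rest in the lowest two chute places (within 12 mm); every inked block present lies flat, ink up, on the tray floor, not stacked (all of step 1 and ((x of fresh1_c in the frame of slot1 between -0.012 and 0.012 m and y of fresh1_c in the frame of slot1 between -0.02 and 0.02 m and z of fresh1_c in the frame of slot1 between 0.03 and 0.047 m) or (x of fresh1_c in the frame of slot2 between -0.012 and 0.012 m and y of fresh1_c in the frame of slot2 between -0.02 and 0.02 m and z of fresh1_c in the frame of slot2 between 0.03 and 0.047 m) or (x of fresh1_c in the frame of slot3 between -0.012 and 0.012 m and y of fresh1_c in the frame of slot3 between -0.02 and 0.02 m and z of fresh1_c in the frame of slot3 between 0.03 and 0.047 m)) and angle between the z axis of each of fresh1_c, fresh2_c, fresh3_c and the z axis of case, either way round below 0.3 rad and ((x of fresh2_c in the frame of slot1 between -0.012 and 0.012 m and y of fresh2_c in the frame of slot1 between -0.02 and 0.02 m and z of fresh2_c in the frame of slot1 between 0.03 and 0.047 m) or (x of fresh2_c in the frame of slot2 between -0.012 and 0.012 m and y of fresh2_c in the frame of slot2 between -0.02 and 0.02 m and z of fresh2_c in the frame of slot2 between 0.03 and 0.047 m) or (x of fresh2_c in the frame of slot3 between -0.012 and 0.012 m and y of fresh2_c in the frame of slot3 between -0.02 and 0.02 m and z of fresh2_c in the frame of slot3 between 0.03 and 0.047 m)) and ((x of fresh3_c in the frame of slot1 between -0.012 and 0.012 m and y of fresh3_c in the frame of slot1 between -0.02 and 0.02 m and z of fresh3_c in the frame of slot1 between 0.03 and 0.047 m) or (x of fresh3_c in the frame of slot2 between -0.012 and 0.012 m and y of fresh3_c in the frame of slot2 between -0.02 and 0.02 m and z of fresh3_c in the frame of slot2 between 0.03 and 0.047 m) or (x of fresh3_c in the frame of slot3 between -0.012 and 0.012 m and y of fresh3_c in the frame of slot3 between -0.02 and 0.02 m and z of fresh3_c in the frame of slot3 between 0.03 and 0.047 m)) and distance between fresh4_c and seat1 below 0.012 m and distance between fresh5_c and seat2 below 0.012 m and x of inked1_c in the frame of tray between -0.05 and 0.05 m and y of inked1_c in the frame of tray between -0.13 and 0.13 m and z of inked1_c in the frame of tray between 0.01 and 0.024 m and angle between each of inked1_c, inked2_c, inked3_c's own z axis and vertical below 0.12 rad and x of inked2_c in the frame of tray between -0.05 and 0.05 m and y of inked2_c in the frame of tray between -0.13 and 0.13 m and z of inked2_c in the frame of tray between 0.01 and 0.024 m and x of inked3_c in the frame of tray between -0.05 and 0.05 m and y of inked3_c in the frame of tray between -0.13 and 0.13 m and z of inked3_c in the frame of tray between 0.01 and 0.024 m); the robot touches nothing.
It fails at once if one of the two topmost fresh blocks is lifted or pulled out of the chute (z of any of fresh4_c, fresh5_c in the frame of seat1 above 0.02 m).
It fails at once if the second-lowest block leaves the chute mouth while the one below it is still in ((z of fresh2_c in the frame of seat1 above 0.03 m and distance between fresh1_c and seat1 below 0.02 m) or (z of fresh3_c in the frame of seat1 above 0.03 m and distance between fresh2_c and seat1 below 0.02 m)).
It fails at once if another thing on the table (paint bottle, flask, glue stick, mug or headphones) is shifted by more than 30 mm (distance of any of paint, flask, gluestick, mug, phones from where it was at the start of the episode above 0.03 m).
Of inked1, inked2, inked3 only 2 to 3 are there at a start; the rules pass over those that are not, and their reading is None.
At some moment in a run one of inked1, inked2, inked3 may be knocked a few centimetres aside while the robot is not near it.
It also fails if it takes over 210 s, if anything falls off the work surface, if the arm or the gripper's body presses on something with over 40 N, if the wrist force passes 120 N, or if a joint passes its speed limit or range.

## Robot

A 6-joint arm with a two-finger parallel gripper is mounted at the origin on the work surface. World frame = base frame: x ahead of the robot, y to its left, z up, the work surface at z = 0. Lengths are in m, angles in rad, forces in N, time in s.
With the tool pointing down it reaches from about 0.35 to 0.925 m from the base axis. Payload 6.4 kg.
Tool frame: the origin (TCP) lies at the centre of the arm's flange, where the gripper is bolted on; the fingertips stand 199 mm ahead of it and the grasp point (between the pads) lies 180 mm ahead of it; z points along the fingers, x is the direction in which the jaws open and shut, and the axes are right-handed (so a half turn about z gives the same grasp; the last joint's range is limited). The gripper opens to 94 mm and grips with 3 to 60 N. Pads are 16 mm wide; open, the fingers measure 119 mm over their backs; the gripper's body (75 mm by 177 mm) begins 78 mm behind the grasp point.
Start: joints at [1.101, 0.245, 1.558, -0, 1.339, -0.174], TCP at [0.189, 0.622, 0.405] pointing down, gripper open.
Joint ranges: [-3.13, 3.13], [-1.02, 2.26], [0.13, 2.54], [-0.95, 4.09], [0.21, 2.88], [-2.74, 2.74]. Speed limits (rad/s): [2.57, 2.57, 3.14, 3.14, 3.14, 3.14].

## Interface

Orientations are given as a 3x3 rotation matrix whose columns are the frame's x, y, z axes.
In Python, from workcell import bot, eyes gives the robot as it stands.
- The arm moves only by the shell command python3 -m crank 'ROWS' [OPENING]. ROWS is JSON, a list of rows, each an object with "translation": the shift along the world's x, y, z in mm, a list of three; "twist": the turn, a rotation vector about the world's x, y, z in degrees, a list of three. A call has 1 to 20 rows; each row is the pose to reach, as a shift and turn from the pose commanded when the call began; what a row does not reach only later rows make up. A row lasts 1/8 s, in which the tool goes at most 62.5 mm and 10.7 degrees, less where a joint would pass 70% of its speed; a pose out of reach is approached as far as the arm can. A call with a gripper value outside its range is refused whole. OPENING is the closure in counts, from 0 (fully open) to 255 (shut), set as the call begins (- or left out, the last holds). The fingers move at their own pace and stop on an object; the grip force is fixed at half the most. Time passes only in rows, so rows that repeat a pose let the fingers close. It gives the time, the measured TCP pose, the force and the opening at its end, in the units of the state.
- bot.state(): the state, without advancing time (a new reading comes with each control period).
- eyes.capture(name): name is "scene" or "top" or "wrist"; returns a dict with "frame" (420x560x3 uint8, red, green, blue), "fx", "fy", "cx", "cy" (pixels), "world_from_camera" (4x4, takes a point from camera to world coordinates). Camera axes: x right, y down, z forward; pixel columns grow to the right and rows downward; lengths in m; the calibration is good to about 2 mm. A picture is of the moment at which its call begins. There is no depth.
- bot.sign_off(): hands the job in, once; it reports no verdict.
The state is a dict: "time": time; "joint_pos": joint angles; "qvel": joint speeds; "tau": joint torques, N m; "tool_pos": TCP position; "eef_rot": TCP orientation; "contact_force": force on the tool from outside, world axes, zero at the start; "moment": the same for the moment, N m; "width": finger opening in m.
Only numpy, scipy, OpenCV 4.12 (cv2) and the standard library are available. Lean on these libraries where they do the work, as an engineer would, in place of code of your own. Each camera call takes 0.05 s, during which the arm holds its last target. There are 200 camera calls.

## Working session

There is one attempt and no reset: what is moved stays moved. The work goes in short steps, Python scripts to look and compute and a shell command to move; the robot and the scene stay as the last step left them, time stands still between calls to the robot, and variables do not carry over. Pictures are saved under pics/ and viewed, on a budget of 14 in all, crops included, one or two more only if the job needs it, and the job is handed in when it is done.

```bash
ls; mkdir -p pics
cat > h.py <<'E'
import numpy as np, cv2, json
from workcell import bot, eyes
def snap(n,f,crop=None,scale=1):
    c=eyes.capture(n); im=c["frame"][:,:,::-1].copy(); cv2.imwrite(f'pics/{f}_raw.png',im)
    json.dump({k:(np.array(v).tolist()) for k,v in c.items() if k!='frame'},open(f'pics/{f}.json','w'))
    if crop: im=im[crop[1]:crop[3],crop[0]:crop[2]]
    cv2.imwrite(f'pics/{f}.png',cv2.resize(im,None,fx=scale,fy=scale,interpolation=cv2.INTER_CUBIC))
def crop(f,g,box,s):
    im=cv2.imread(f'pics/{f}_raw.png')[box[1]:box[3],box[0]:box[2]]
    cv2.imwrite(f'pics/{g}.png',cv2.resize(im,None,fx=s,fy=s,interpolation=cv2.INTER_CUBIC))
def cal(f): return json.load(open(f'pics/{f}.json'))
def pix(f,u,v,z):
    c=cal(f); T=np.array(c['world_from_camera']); d=T[:3,:3]@[(u-c['cx'])/c['fx'],(v-c['cy'])/c['fy'],1]
    o=T[:3,3]; return o+d*(z-o[2])/d[2]
def proj(f,p):
    c=cal(f); T=np.array(c['world_from_camera']); q=T[:3,:3].T@(np.array(p)-T[:3,3]); return [c['fx']*q[0]/q[2]+c['cx'],c['fy']*q[1]/q[2]+c['cy']]
E
python3 - <<'E'
from h import *
snap('top','t0',None,1.4); snap('scene','s0',None,1.4)
for f in('t0','s0'):print(np.round(cal(f)['world_from_camera'],3),cal(f)['fx'])
print(bot.state())
E
```

```text
pics
[[ 0.013 -0.997  0.075  0.388]
 [-0.999 -0.016 -0.03   0.019]
 [ 0.031 -0.075 -0.997  1.114]
 [ 0.     0.     0.     1.   ]] 412.88554014001
[[ 0.689  0.5   -0.524  1.105]
 [ 0.724 -0.486  0.489 -0.559]
 [-0.01  -0.717 -0.697  0.922]
 [ 0.     0.     0.     1.   ]] 499.0661596930579
{'time': 0.1, 'joint_pos': array([ 1.10091297e+00,  2.45719841e-01,  1.55886814e+00,  1.37007577e-05,
        1.33871234e+00, -1.74145258e-01]), 'qvel': array([-0.00023735, -0.0006584 , -0.00294576,  0.00165226,  0.00079316,
       -0.00062246]), 'tau': array([ 2.72484813e-04, -4.16912556e+01, -3.15526450e+01,  6.87124743e-02,
        3.09184659e-02, -2.76227655e-05]), 'tool_pos': array([0.18936942, 0.62159421, 0.40368376]), 'eef_rot': array([[ 2.91448353e-01,  9.56586243e-01, -7.85089516e-04],
       [ 9.56585091e-01, -2.91449247e-01, -1.51655436e-03],
       [-1.67952879e-03, -3.09007654e-04, -9.99998542e-01]]), 'contact_force': array([-0.8294709 , -0.18403644,  0.1990276 ]), 'moment': array([-0.00523777,  0.01636104, -0.01698676]), 'width': 0.09387986659000623}
```

View pics/t0.png

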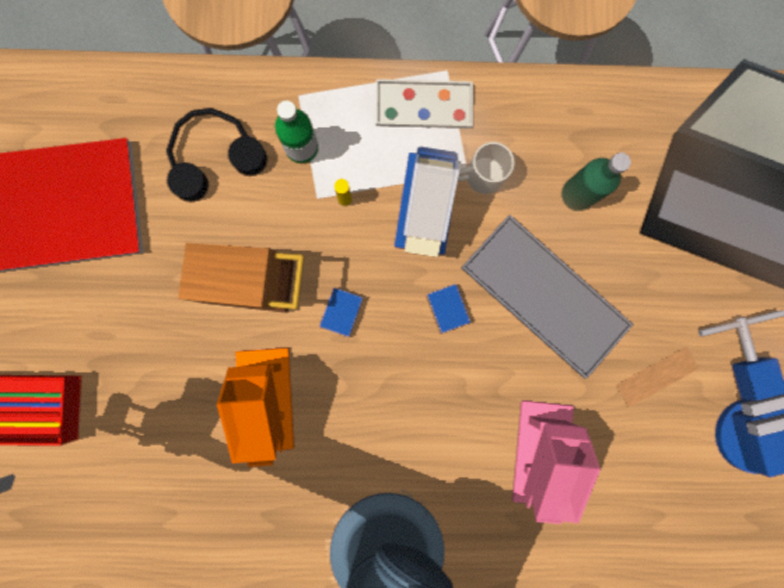

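View pics/s0.png

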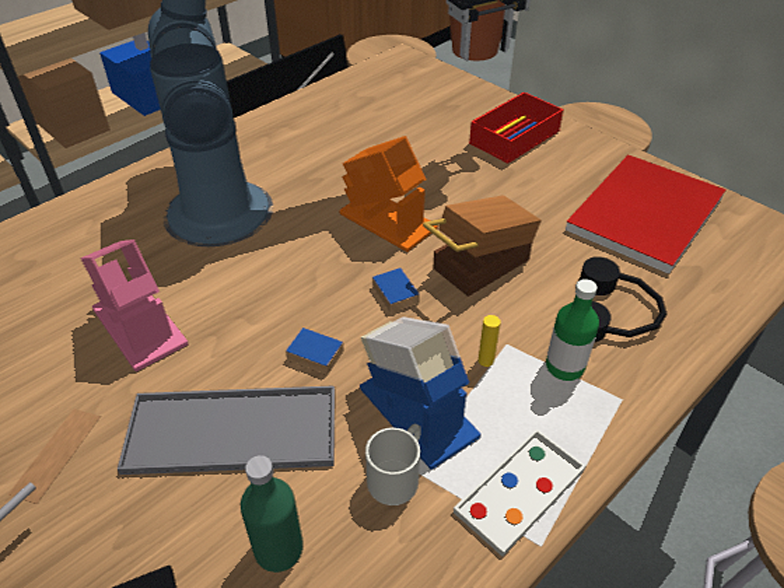

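Top view (1.4× pixels): blue chute at (425,205), orange decoy at (255,405), pink decoy at (557,460). Case at (235,275) with its brass handle at (288,280). Inked blocks at (342,312) and (450,308), the third absent. Tray at (547,297). I choose the blue chute and check it in one close crop.

Run:
```python
from h import *
crop('t0','t0c',(120,95,350,255),3.45); crop('s0','s0c',(225,130,395,340),2.8)
```

```text
(no output)
```

View pics/t0c.png

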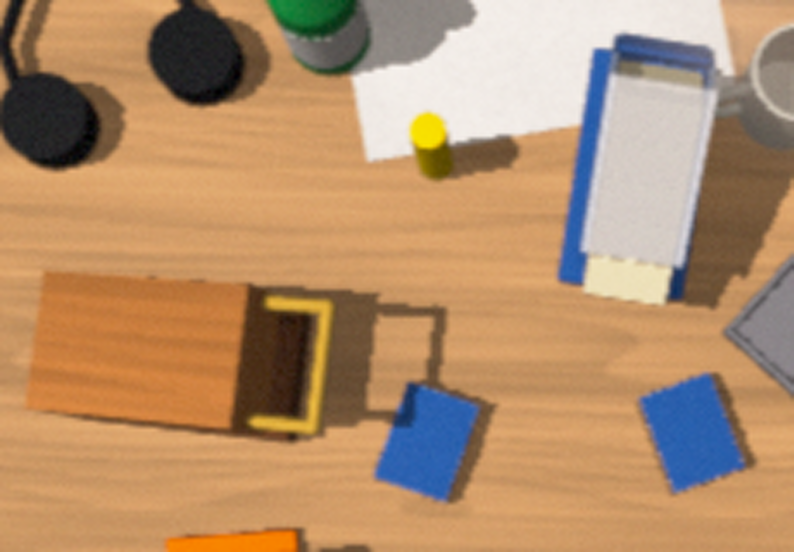

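View pics/s0c.png

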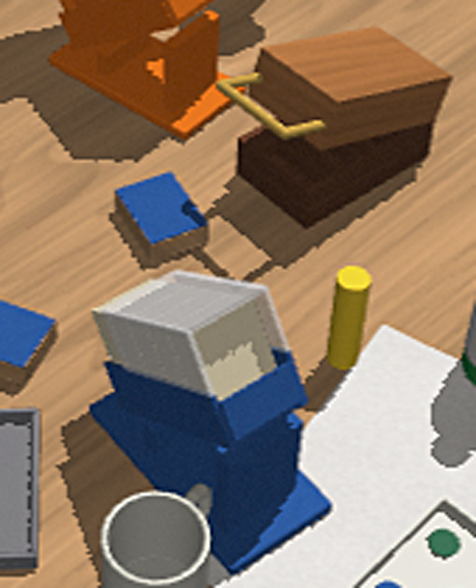

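Crop: the blue chute's mouth faces the robot, with block 1's bare end at (583,290)-(666,304). The case is slightly ajar with its handle bar at (330,300)-(318,432), and the inked blocks have clear corners. Next I fit the models.

```bash
cat > fit.py <<'E'
from h import *
from scipy.optimize import least_squares
def t(u,v): return ('t0',120+u/3.45,95+v/3.45)
def s(u,v): return ('s0',225+u/2.8,130+v/2.8)
def Rz(a): c,s_=np.cos(a),np.sin(a); return np.array([[c,-s_,0],[s_,c,0],[0,0,1]])
def Ry(a): c,s_=np.cos(a),np.sin(a); return np.array([[c,0,s_],[0,1,0],[-s_,0,c]])
def solve(fn,obs,x0):
    r=least_squares(lambda p:np.concatenate([np.array(proj(o[0],fn(p,m)))-o[1:] for m,o in obs]),x0,loss='soft_l1')
    print(np.round(r.x,4),'res px',np.round(r.fun.reshape(-1,2),1).tolist()); return r.x
ch=lambda p,m:np.array(p[:3])+Rz(p[3])@Ry(-np.radians(35))@np.array(m)
L=lambda p,m:np.array([p[0],p[1],.045])+Rz(p[2])@Ry(p[3])@np.array(m)
fl=lambda z:(lambda p,m:np.array([p[0],p[1],z])+Rz(p[2])@np.array([m[0],m[1],0]))
if __name__=='__main__':
    print('chute');solve(ch,[((-.015,.03,.04),t(583,291)),((-.015,-.03,.04),t(666,304)),((-.015,-.03,.04),s(95,312)),((.006,.032,.044),t(584,250)),((.006,-.032,.044),t(685,266))],[.5,-.05,.15,0])
    print('hinge');solve(L,[((-.164,-.05,.05),t(250,283)),((-.164,.05,.05),t(232,428)),((0,-.05,.05),t(43,272)),((0,.05,.05),t(28,408)),((-.212,-.042,.022),t(327,303)),((-.212,.042,.022),t(316,430)),
      ((-.164,.05,.05),s(262,50)),((-.164,-.05,.05),s(340,100)),((0,-.05,.05),s(452,78)),((0,.05,.05),s(380,28)),((-.212,.042,.022),s(222,87)),((-.212,-.042,.022),s(285,133))],[.45,.4,1.5,.2])
    c=lambda a,b:[(-a,b),(-a,-b),(a,-b),(a,b)]
    print('A');solve(fl(.025),list(zip(c(.04,.03),[t(376,478),t(448,501),t(480,403),t(415,384)])),[.4,.1,0])
    print('B');solve(fl(.025),list(zip(c(.04,.03),[t(674,492),t(747,466),t(713,375),t(641,400)])),[.4,-.1,0])
    u=lambda a,b:('t0',a/1.4,b/1.4)
    print('tray');solve(fl(.016),list(zip(c(.07,.16),[u(463,267),u(588,376),u(630,323),u(510,217)])),[.4,-.2,.7])
    for n,(a,b),z in [('glue',(342,186),.1),('mug',(493,162),.085),('flask',(620,162),.21),('paint',(287,110),.19)]: print(n,np.round(pix('t0',a/1.4,b/1.4,z),3))
E
python3 fit.py
```

```text
chute
[ 0.5886 -0.057   0.0739 -0.1226] res px [[0.2, -3.2], [0.0, -3.6], [-0.9, -0.0], [0.2, 1.6], [-3.3, 0.6]]
hinge
[0.5092 0.3553 1.4815 0.2958] res px [[-0.5, -1.0], [-0.4, -1.1], [-0.2, -1.4], [-1.2, -0.7], [0.3, -0.2], [-0.6, -2.3], [-1.4, -1.1], [-1.6, 0.6], [-0.5, -1.7], [-2.2, -1.5], [-1.3, -0.3], [-0.8, 0.4]]
A
[ 0.4434  0.0905 -0.3109] res px [[-0.3, 0.0], [0.5, 0.6], [1.0, 0.3], [-1.6, -1.5]]
B
[ 0.4524 -0.1119  0.3539] res px [[0.2, 1.0], [0.3, 0.9], [-0.1, -1.1], [-0.4, -0.9]]
tray
[ 0.4822 -0.3035 -0.7122] res px [[-0.7, -0.1], [0.1, 1.5], [3.2, 0.1], [-0.5, -2.5]]
glue [0.664 0.091 0.1  ]
mug [ 0.719 -0.183  0.085]
flask [ 0.683 -0.365  0.21 ]
paint [0.764 0.177 0.19 ]
```

```bash
sed -i 's/(.006,/(.021,/g' fit.py
cat > plan.py <<'E'
from h import *
from scipy.spatial.transform import Rotation as Ro
def rot(yaw,tilt=0):
    """tool down, jaw at yaw(deg); tilt (deg): tool z leans toward direction yaw-90 by tilt"""
    x=np.array([np.cos(np.radians(yaw)),np.sin(np.radians(yaw)),0]); h=np.array([x[1],-x[0],0])
    t=np.radians(tilt); z=np.sin(t)*h-np.cos(t)*np.array([0,0,1]); return np.column_stack([x,np.cross(z,x),z])
def go(g,yaw,tilt=0):
    s=bot.state(); R=rot(yaw,tilt); p=np.array(g)-.18*R[:,2]
    d=p-s['tool_pos']; tw=np.degrees(Ro.from_matrix(R@np.array(s['eef_rot']).T).as_rotvec())
    print('shift',np.round(d*1000,1).tolist(),'twist',np.round(tw,1).tolist(),'rows~',np.ceil(max(np.linalg.norm(d)/.0625,np.linalg.norm(tw)/10.7)))
def st():
    s=bot.state(); g=s['tool_pos']+.18*s['eef_rot'][:,2]; x=s['eef_rot'][:,0]
    print('t',round(s['time'],2),'grasp',np.round(g,4),'yaw',round(np.degrees(np.arctan2(x[1],x[0])),1),'F',np.round(s['contact_force'],1),'w',round(s['width'],4),'q',np.round(s['joint_pos'],2))
E
python3 fit.py|head -2
python3 - <<'E'
from plan import *
from fit import L
P=[.5092,.3553,1.4815,.2958]
h=L(P,(-.212,0,.022));print(h, np.degrees(P[2])); go(h+[0,0,.12],84.9); go(h,84.9); st()
c=cal('t0');
E
```

```text
chute
[ 0.5807 -0.057   0.0665 -0.1371] res px [[-0.1, 0.2], [-0.5, 0.2], [-3.2, 0.1], [0.9, -0.4], [-2.6, -1.0]]
[0.49168732 0.15970286 0.12784363] 84.88369734863146
shift [302.3, -461.9, 24.2] twist [0.1, -0.0, 11.8] rows~ 9.0
shift [302.3, -461.9, -95.8] twist [0.1, -0.0, 11.8] rows~ 9.0
t 0.1 grasp [0.1892 0.6213 0.2237] yaw 73.1 F [-0.8 -0.2  0.2] w 0.0939 q [ 1.1   0.25  1.56  0.    1.34 -0.17]
```

```bash
python3 -m crank '[{"translation":[302,-462,24],"twist":[0,0,11.8]},{"translation":[302,-462,24],"twist":[0,0,11.8]},{"translation":[302,-462,24],"twist":[0,0,11.8]},{"translation":[302,-462,24],"twist":[0,0,11.8]},{"translation":[302,-462,24],"twist":[0,0,11.8]},{"translation":[302,-462,24],"twist":[0,0,11.8]},{"translation":[302,-462,24],"twist":[0,0,11.8]},{"translation":[302,-462,24],"twist":[0,0,11.8]},{"translation":[302,-462,24],"twist":[0,0,11.8]},{"translation":[302,-462,24],"twist":[0,0,11.8]},{"translation":[302,-462,24],"twist":[0,0,11.8]},{"translation":[302,-462,24],"twist":[0,0,11.8]}]' 130
python3 - <<'E'
from plan import *
st(); snap('wrist','w1',None,1.4); print(np.round(cal('w1')['world_from_camera'],3))
E
```

```text
time: 1.6
tool_pos: [0.4908, 0.1609, 0.4284]
eef_rot: [[0.088, 0.996, -0.001], [0.996, -0.088, 0.0], [0.0, -0.001, -1.0]]
contact_force: [-0.1, -0.2, -0.1]
width: 0.0462
t 1.6 grasp [0.4907 0.1609 0.2484] yaw 85.0 F [-0.1 -0.2 -0.1] w 0.0462 q [ 0.1  -0.09  1.87  0.    1.36 -1.39]
[[ 0.088  0.956  0.28   0.409]
 [ 0.996 -0.084 -0.024  0.169]
 [ 0.001  0.281 -0.96   0.407]
 [ 0.     0.     0.     1.   ]]
```

View pics/w1.png

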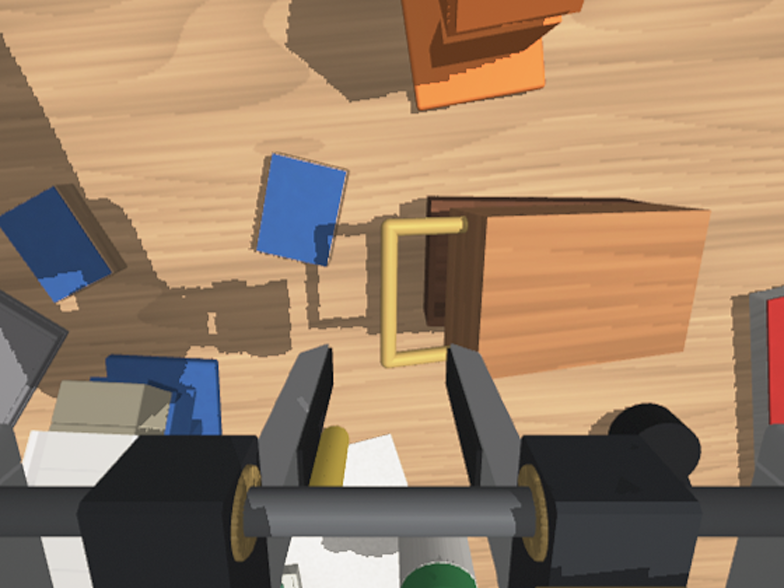

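Wrist view: the bar runs from (388,225) to (388,358), the fingers are open around the column line, and the block-1 end of the chute shows at (125,405). The wide side of the gripper body lies along the jaws.

Run:
```python
from plan import *
from fit import *
def w(u,v): return ('w1',u/1.4,v/1.4)
P=solve(L,[((-.212,.042,.022),w(388,226)),((-.212,-.042,.022),w(388,359)),((-.164,.05,.05),w(487,217)),((-.164,-.05,.05),w(479,378)),((0,-.05,.05),w(684,350)),((0,.05,.05),w(710,210)),
 ((-.164,-.05,.05),t(250,283)),((-.164,.05,.05),t(232,428)),((0,-.05,.05),t(43,272)),((0,.05,.05),t(28,408)),
 ((-.164,.05,.05),s(262,50)),((-.164,-.05,.05),s(340,100)),((0,-.05,.05),s(452,78)),((0,.05,.05),s(380,28))],[.509,.355,1.48,.3])
h=L(P,(-.212,0,.022));print(h); go(h,np.degrees(P[2]))
st0=bot.state()['tool_pos']+[0,0,-.18]
P2=P.copy()
for a in np.linspace(P[3],1.745,11):
    P2[3]=a; print(round(a,2),np.round((L(P2,(-.212,0,.022))-h)*1000).tolist())
```

```text
[0.5088 0.3562 1.4747 0.3   ] res px [[0.2, 0.3], [-0.6, 0.3], [-0.5, -0.8], [-2.4, 1.8], [0.2, 0.9], [1.6, -0.8], [-1.0, -0.5], [-1.2, -0.5], [-0.5, -1.3], [-1.8, -0.6], [-1.3, -1.8], [-1.7, -0.0], [-0.5, -1.8], [-1.9, -1.8]]
[0.49001132 0.16105998 0.12867342]
shift [-0.8, 0.2, -119.8] twist [-0.0, -0.0, -0.5] rows~ 2.0
0.3 [0.0, 0.0, 0.0]
0.44 [1.0, 14.0, 27.0]
0.59 [3.0, 32.0, 52.0]
0.73 [5.0, 53.0, 75.0]
0.88 [7.0, 77.0, 94.0]
1.02 [10.0, 104.0, 109.0]
1.17 [13.0, 132.0, 120.0]
1.31 [16.0, 162.0, 127.0]
1.46 [19.0, 193.0, 129.0]
1.6 [22.0, 223.0, 128.0]
1.74 [24.0, 253.0, 121.0]
```

Consistent to about 2 mm. Down, pinch, then follow the arc.

```bash
python3 -m crank '[{"translation":[0,0,-60],"twist":[0,0,0]},{"translation":[-1,0,-105],"twist":[0,0,0]},{"translation":[-1,0,-119],"twist":[0,0,0]},{"translation":[-1,0,-119],"twist":[0,0,0]}]' && python3 -m crank '[{"translation":[0,0,0],"twist":[0,0,0]},{"translation":[0,0,0],"twist":[0,0,0]},{"translation":[0,0,0],"twist":[0,0,0]},{"translation":[0,0,0],"twist":[0,0,0]},{"translation":[0,0,0],"twist":[0,0,0]},{"translation":[0,0,0],"twist":[0,0,0]}]' 255
```

```text
time: 2.15
tool_pos: [0.4904, 0.1603, 0.3098]
eef_rot: [[0.089, 0.996, -0.001], [0.996, -0.089, -0.0], [-0.0, -0.001, -1.0]]
contact_force: [-1.3, -0.5, -0.0]
width: 0.0462
time: 2.9
tool_pos: [0.4907, 0.1601, 0.31]
eef_rot: [[0.09, 0.996, 0.001], [0.996, -0.09, 0.001], [0.001, 0.001, -1.0]]
contact_force: [0.6, 3.3, 1.0]
width: 0.0091
```

```bash
python3 -m crank '[{"translation":[1,14,27],"twist":[0,0,0]},{"translation":[3,32,52],"twist":[0,0,0]},{"translation":[5,53,75],"twist":[0,0,0]},{"translation":[7,77,94],"twist":[0,0,0]},{"translation":[10,104,109],"twist":[0,0,0]},{"translation":[13,132,120],"twist":[0,0,0]},{"translation":[16,162,127],"twist":[0,0,0]},{"translation":[19,193,129],"twist":[0,0,0]},{"translation":[22,223,128],"twist":[0,0,0]},{"translation":[24,253,121],"twist":[0,0,0]},{"translation":[24,253,121],"twist":[0,0,0]},{"translation":[24,253,121],"twist":[0,0,0]},{"translation":[24,253,121],"twist":[0,0,0]},{"translation":[24,253,121],"twist":[0,0,0]}]'
python3 - <<'E'
from plan import *
st(); g=bot.state()['tool_pos']-[0,0,.18]
r=np.array([g[0]-.5088,g[1]-.3562]);a=1.4747; x=r@[np.cos(a),np.sin(a)]; print('angle',np.arctan2(g[2]-.045,-x)-np.arctan2(22,212),np.hypot(x,g[2]-.045))
E
```

```text
time: 4.65
tool_pos: [0.5153, 0.4132, 0.432]
eef_rot: [[0.09, 0.996, 0.006], [0.996, -0.09, 0.003], [0.004, 0.005, -1.0]]
contact_force: [4.5, 4.4, 3.1]
width: 0.009
t 4.65 grasp [0.5162 0.4138 0.252 ] yaw 84.8 F [4.5 4.4 3.1] w 0.009 q [ 0.5   0.25  1.5   0.    1.38 -0.98]
angle 1.7376444811038678 0.21484164279103066
```

```bash
python3 -m crank '[{"translation":[0,0,0],"twist":[0,0,0]},{"translation":[0,0,0],"twist":[0,0,0]},{"translation":[0,0,0],"twist":[0,0,0]},{"translation":[0,0,40],"twist":[0,0,0]},{"translation":[0,0,80],"twist":[0,0,0]}]' 130
python3 - <<'E'
from plan import *
st(); go([.42,.0905,.26],72.2); go([.443,.0905,.022],72.2)
E
```

```text
time: 5.28
tool_pos: [0.5144, 0.4126, 0.5107]
eef_rot: [[0.09, 0.996, -0.002], [0.996, -0.09, -0.001], [-0.002, -0.002, -1.0]]
contact_force: [0.3, 0.7, 0.2]
width: 0.0457
t 5.28 grasp [0.5141 0.4123 0.3307] yaw 84.8 F [0.3 0.7 0.2] w 0.0457 q [ 0.5   0.2   1.41 -0.    1.53 -0.98]
shift [-94.4, -322.1, -70.7] twist [0.1, -0.1, -12.6] rows~ 6.0
shift [-71.4, -322.1, -308.7] twist [0.1, -0.1, -12.6] rows~ 8.0
```

```bash
python3 -m crank '[{"translation":[-94,-322,-71],"twist":[0,0,-12.6]},{"translation":[-94,-322,-71],"twist":[0,0,-12.6]},{"translation":[-94,-322,-71],"twist":[0,0,-12.6]},{"translation":[-94,-322,-71],"twist":[0,0,-12.6]},{"translation":[-94,-322,-71],"twist":[0,0,-12.6]},{"translation":[-94,-322,-71],"twist":[0,0,-12.6]},{"translation":[-94,-322,-71],"twist":[0,0,-12.6]},{"translation":[-94,-322,-71],"twist":[0,0,-12.6]}]' 0
python3 - <<'E'
from plan import *
st(); snap('wrist','w2',None,1.4);
E
```

```text
time: 6.28
tool_pos: [0.4207, 0.0912, 0.44]
eef_rot: [[0.305, 0.952, 0.001], [0.952, -0.305, 0.0], [0.0, 0.0, -1.0]]
contact_force: [0.9, 0.3, 0.6]
width: 0.0938
t 6.28 grasp [0.4208 0.0912 0.26  ] yaw 72.3 F [0.9 0.3 0.6] w 0.0938 q [-0.05 -0.33  2.05  0.    1.42 -1.31]
```

View pics/w2.png

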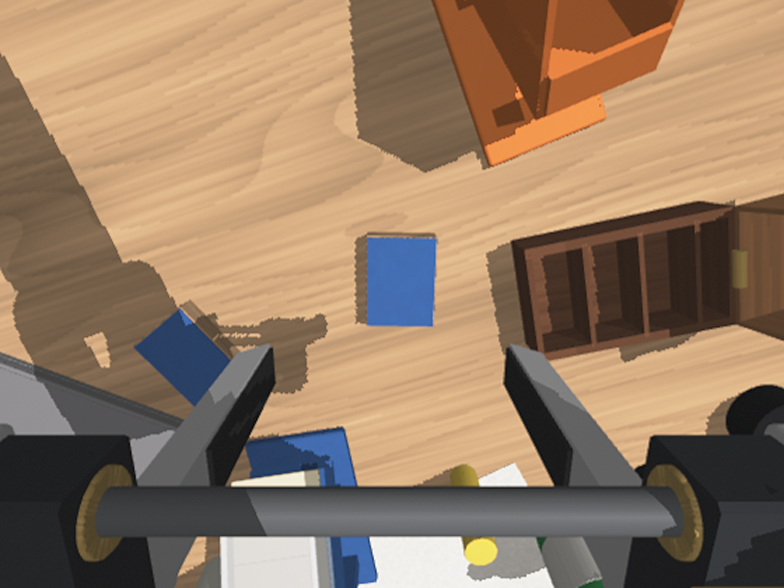

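Wrist view: inked A at (367,238)-(433,326), and inked B unmoved at (190,355). The case is open, with its three slots and the narrow gap visible (dividers near x = 590, 640, 700).

Run:
```python
from plan import *
from fit import *
def w(u,v): return ('w2',u/1.4,v/1.4)
c=[(-.04,.03),(-.04,-.03),(.04,-.03),(.04,.03)]
p=solve(fl(.025),list(zip(c,[w(437,238),w(367,238),w(367,325),w(433,326)])),[.44,.09,-.3])
y=90+np.degrees(p[2]); go([p[0],p[1],.1],y); go([p[0],p[1],.022],y)
H=np.array([.5088,.3562]);a=1.4747;X=np.array([np.cos(a),np.sin(a)]);Y=np.array([-X[1],X[0]])
for n,u,v in [('fr far corner',513,240),('fr near corner',535,358),('frontwall in far',526,250),('div1L far',583,246),('div1R far',590,244),('div2 L',638,234),('div2 R',645,233),('div3L',697,223),('div3R',703,221)]:
    q=pix('w2',u/1.4,v/1.4,.045)[:2]-H; print(n,np.round([q@X*1000+82,q@Y*1000],1))
```

```text
[ 0.4454  0.0951 -0.322 ] res px [[0.8, -0.7], [-0.9, -1.4], [-0.8, 1.4], [0.9, 1.3]]
shift [24.6, 3.7, -160.1] twist [-0.0, 0.0, -0.8] rows~ 3.0
shift [24.6, 3.7, -238.1] twist [-0.0, 0.0, -0.8] rows~ 4.0
fr far corner [-89.9  59.2]
fr near corner [-85.7 -44.8]
frontwall in far [-80.9  49.1]
div1L far [-36.4  42.7]
div1R far [-30.8  43.2]
div2 L [ 6.8 43.1]
div2 R [12.2 42.8]
div3L [52.4 42.1]
div3R [57.  42.7]
```

```bash
python3 -m crank '[{"translation":[25,4,-50],"twist":[0,0,-0.8]},{"translation":[25,4,-110],"twist":[0,0,-0.8]},{"translation":[25,4,-170],"twist":[0,0,-0.8]},{"translation":[25,4,-215],"twist":[0,0,-0.8]},{"translation":[25,4,-237],"twist":[0,0,-0.8]},{"translation":[25,4,-237],"twist":[0,0,-0.8]},{"translation":[25,4,-237],"twist":[0,0,-0.8]}]' && python3 -m crank '[{"translation":[0,0,0],"twist":[0,0,0]},{"translation":[0,0,0],"twist":[0,0,0]},{"translation":[0,0,0],"twist":[0,0,0]},{"translation":[0,0,0],"twist":[0,0,0]},{"translation":[0,0,40],"twist":[0,0,0]},{"translation":[0,0,80],"twist":[0,0,0]},{"translation":[0,0,80],"twist":[0,0,0]}]' 255
python3 - <<'E'
from plan import *
st(); a=-.7122
T=lambda y:np.array([.4822,-.3035])+y*np.array([-np.sin(a),np.cos(a)])
for y in(.08,-.08):
  print(y,T(y)); go([*T(y),.11],90+np.degrees(a)); go([*T(y),.029],90+np.degrees(a))
E
```

```text
time: 7.2
tool_pos: [0.4459, 0.0956, 0.2028]
eef_rot: [[0.317, 0.949, 0.0], [0.949, -0.317, 0.0], [0.0, 0.0, -1.0]]
contact_force: [0.5, -0.4, 0.3]
width: 0.0939
time: 8.07
tool_pos: [0.4466, 0.0947, 0.2857]
eef_rot: [[0.318, 0.948, 0.007], [0.948, -0.318, -0.0], [0.002, 0.007, -1.0]]
contact_force: [0.3, -0.2, -0.2]
width: 0.0596
t 8.07 grasp [0.4479 0.0947 0.1057] yaw 71.4 F [ 0.3 -0.2 -0.2] w 0.0596 q [-0.04 -0.07  2.13  0.    1.07 -1.29]
0.08 [ 0.53448005 -0.24294592]
shift [87.8, -337.7, 4.3] twist [0.1, 0.4, -22.3] rows~ 6.0
shift [87.8, -337.7, -76.7] twist [0.1, 0.4, -22.3] rows~ 6.0
-0.08 [ 0.42991995 -0.36405408]
shift [-16.7, -458.8, 4.3] twist [0.1, 0.4, -22.3] rows~ 8.0
shift [-16.7, -458.8, -76.7] twist [0.1, 0.4, -22.3] rows~ 8.0
```

```bash
python3 -m crank '[{"translation":[-17,-459,10],"twist":[0,0,-22]},{"translation":[-17,-459,10],"twist":[0,0,-22]},{"translation":[-17,-459,10],"twist":[0,0,-22]},{"translation":[-17,-459,10],"twist":[0,0,-22]},{"translation":[-17,-459,10],"twist":[0,0,-22]},{"translation":[-17,-459,10],"twist":[0,0,-22]},{"translation":[-17,-459,10],"twist":[0,0,-22]},{"translation":[-17,-459,10],"twist":[0,0,-22]},{"translation":[-17,-459,10],"twist":[0,0,-22]},{"translation":[-17,-459,-40],"twist":[0,0,-22]},{"translation":[-17,-459,-65],"twist":[0,0,-22]},{"translation":[-17,-459,-75],"twist":[0,0,-22]},{"translation":[-17,-459,-75],"twist":[0,0,-22]}]' && python3 -m crank '[{"translation":[0,0,0],"twist":[0,0,0]},{"translation":[0,0,0],"twist":[0,0,0]},{"translation":[0,0,0],"twist":[0,0,0]},{"translation":[0,0,50],"twist":[0,0,0]},{"translation":[0,0,110],"twist":[0,0,0]},{"translation":[0,0,170],"twist":[0,0,0]}]' 0
python3 - <<'E'
from plan import *
st(); go([.43,-.112,.22],110.3-180);go([.43,-.112,.22],110.3)
E
```

```text
time: 9.7
tool_pos: [0.429, -0.3626, 0.2077]
eef_rot: [[0.649, 0.761, -0.0], [0.761, -0.649, 0.001], [0.0, -0.001, -1.0]]
contact_force: [1.2, 0.2, -0.1]
width: 0.0599
time: 10.45
tool_pos: [0.4282, -0.364, 0.3794]
eef_rot: [[0.65, 0.76, -0.0], [0.76, -0.65, 0.0], [0.0, -0.0, -1.0]]
contact_force: [0.1, -0.8, 0.2]
width: 0.0938
t 10.45 grasp [ 0.4282 -0.364   0.1994] yaw 49.4 F [ 0.1 -0.8  0.2] w 0.0938 q [-0.91  0.06  1.81  0.    1.27 -1.77]
shift [1.8, 252.0, 20.6] twist [-0.0, 0.0, -119.1] rows~ 12.0
shift [1.8, 252.0, 20.6] twist [-0.0, -0.0, 60.9] rows~ 6.0
```

```bash
python3 -m crank '[{"translation":[0,252,30],"twist":[0,0,61]},{"translation":[0,252,30],"twist":[0,0,61]},{"translation":[0,252,30],"twist":[0,0,61]},{"translation":[0,252,30],"twist":[0,0,61]},{"translation":[0,252,30],"twist":[0,0,61]},{"translation":[0,252,30],"twist":[0,0,61]},{"translation":[0,252,30],"twist":[0,0,61]},{"translation":[0,252,30],"twist":[0,0,61]}]'
python3 - <<'E'
from plan import *
st(); snap('wrist','w3',None,1.4);
E
```

```text
time: 11.45
tool_pos: [0.4284, -0.1124, 0.4076]
eef_rot: [[-0.347, 0.938, -0.0], [0.938, 0.347, 0.0], [0.0, -0.0, -1.0]]
contact_force: [-0.3, 0.3, 0.3]
width: 0.0942
t 11.45 grasp [ 0.4284 -0.1124  0.2276] yaw 110.3 F [-0.3  0.3  0.3] w 0.0942 q [-0.51 -0.27  2.06  0.    1.35 -2.44]
```

View pics/w3.png

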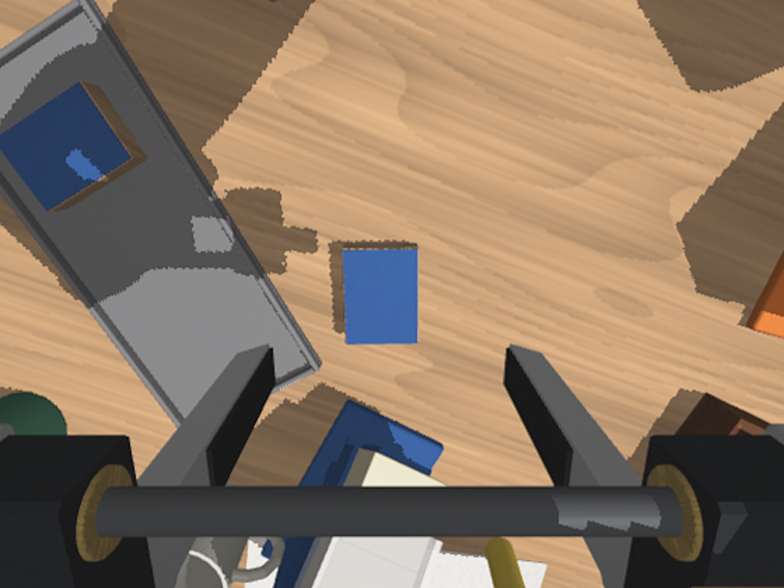

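Wrist view: A lies flat in the tray around (70,145). B is at (343,249)-(417,343).

Run:
```python
from plan import *
from fit import *
def w(u,v): return ('w3',u/1.4,v/1.4)
c=[(-.04,.03),(-.04,-.03),(.04,-.03),(.04,.03)]
p=solve(fl(.025),list(zip(c,[w(417,249),w(343,249),w(346,343),w(417,343)])),[.44,-.1,.3])
y=90+np.degrees(p[2]); go([p[0],p[1],.022],y)
a=solve(fl(.03),list(zip(c,[w(83,84),w(-3,135),w(51,211),w(130,157)])),[.44,-.36,-.7])
print((a[:2]-[.4822,-.3035])@np.array([[np.cos(-.7122),-np.sin(-.7122)],[np.sin(-.7122),np.cos(-.7122)]]))
print(pix('w3',320/1.4,365/1.4,.016)) # tray corner (-x,+y)?
print(np.array([.4822,-.3035])+Rz(-.7122)[:2,:2]@[-.07,.16])
```

```text
[ 0.4547 -0.1084  0.3615] res px [[1.7, -1.1], [-1.4, -0.8], [-1.1, 1.5], [0.9, 1.2]]
shift [26.2, 4.0, -205.6] twist [-0.0, -0.0, 0.4] rows~ 4.0
[ 0.4298 -0.3567  0.6244] res px [[-2.4, -1.4], [2.6, -20.1], [1.6, 5.2], [-1.5, 28.1]]
[-0.00485087 -0.07450591]
[ 0.53067411 -0.13543486  0.016     ]
[ 0.53377527 -0.1366468 ]
```

```bash
python3 -m crank '[{"translation":[26,4,-50],"twist":[0,0,0]},{"translation":[26,4,-110],"twist":[0,0,0]},{"translation":[26,4,-170],"twist":[0,0,0]},{"translation":[26,4,-205],"twist":[0,0,0]},{"translation":[26,4,-205],"twist":[0,0,0]},{"translation":[26,4,-205],"twist":[0,0,0]}]' && python3 -m crank '[{"translation":[0,0,0],"twist":[0,0,0]},{"translation":[0,0,0],"twist":[0,0,0]},{"translation":[0,0,0],"twist":[0,0,0]},{"translation":[0,0,0],"twist":[0,0,0]},{"translation":[0,0,40],"twist":[0,0,0]},{"translation":[0,0,80],"twist":[0,0,0]},{"translation":[0,0,80],"twist":[0,0,0]}]' 255
python3 - <<'E'
from plan import *
st(); a=-.7122
T=lambda y:np.array([.4822,-.3035])+y*np.array([-np.sin(a),np.cos(a)])
go([*T(.06),.029],90+np.degrees(a))
E
```

```text
time: 12.25
tool_pos: [0.4546, -0.1085, 0.2025]
eef_rot: [[-0.348, 0.937, -0.0], [0.937, 0.348, 0.0], [0.0, -0.0, -1.0]]
contact_force: [1.2, 0.0, 0.1]
width: 0.0939
time: 13.12
tool_pos: [0.4555, -0.1087, 0.2857]
eef_rot: [[-0.35, 0.937, 0.006], [0.937, 0.35, -0.003], [-0.005, 0.005, -1.0]]
contact_force: [0.6, -0.3, -0.5]
width: 0.06
t 13.12 grasp [ 0.4566 -0.1093  0.1057] yaw 110.5 F [ 0.6 -0.3 -0.5] w 0.06 q [-0.48 -0.04  2.1   0.    1.07 -2.4 ]
shift [65.9, -149.4, -76.7] twist [0.4, 0.2, -61.3] rows~ 6.0
```

Place it, then back off to a standoff from which the wrist camera sees the chute mouth.

```bash
python3 -m crank '[{"translation":[20,-149,10],"twist":[0,0,-61]},{"translation":[20,-149,10],"twist":[0,0,-61]},{"translation":[20,-149,10],"twist":[0,0,-61]},{"translation":[66,-149,10],"twist":[0,0,-61]},{"translation":[66,-149,10],"twist":[0,0,-61]},{"translation":[66,-149,10],"twist":[0,0,-61]},{"translation":[66,-149,10],"twist":[0,0,-61]},{"translation":[66,-149,-40],"twist":[0,0,-61]},{"translation":[66,-149,-65],"twist":[0,0,-61]},{"translation":[66,-149,-75],"twist":[0,0,-61]},{"translation":[66,-149,-75],"twist":[0,0,-61]}]' && python3 -m crank '[{"translation":[0,0,0],"twist":[0,0,0]},{"translation":[0,0,0],"twist":[0,0,0]},{"translation":[0,0,0],"twist":[0,0,0]},{"translation":[0,0,50],"twist":[0,0,0]},{"translation":[0,0,110],"twist":[0,0,0]},{"translation":[0,0,170],"twist":[0,0,0]}]' 0
python3 - <<'E'
from plan import *
st(); go([.47,-.06,.26],82)
E
```

```text
time: 14.5
tool_pos: [0.5205, -0.2572, 0.2076]
eef_rot: [[0.649, 0.761, -0.0], [0.761, -0.649, 0.0], [-0.0, -0.0, -1.0]]
contact_force: [0.5, -0.7, -1.3]
width: 0.06
time: 15.25
tool_pos: [0.5202, -0.257, 0.3794]
eef_rot: [[0.65, 0.76, -0.0], [0.76, -0.65, 0.0], [0.0, -0.0, -1.0]]
contact_force: [0.6, -0.3, -0.4]
width: 0.094
t 15.25 grasp [ 0.5202 -0.257   0.1994] yaw 49.5 F [ 0.6 -0.3 -0.4] w 0.094 q [-0.65  0.11  1.76  0.    1.27 -1.52]
shift [-50.2, 197.0, 60.6] twist [-0.0, -0.0, 32.5] rows~ 4.0
```

```bash
python3 -m crank '[{"translation":[0,0,130],"twist":[0,0,0]},{"translation":[0,0,130],"twist":[0,0,0]},{"translation":[50,197,130],"twist":[0,0,32.5]},{"translation":[50,197,130],"twist":[0,0,32.5]},{"translation":[50,197,130],"twist":[0,0,32.5]},{"translation":[50,197,130],"twist":[0,0,32.5]},{"translation":[50,197,130],"twist":[0,0,32.5]},{"translation":[50,197,130],"twist":[0,0,32.5]}]'
python3 - <<'E'
from plan import *
st(); snap('wrist','w4'); crop('w4','w4',(100,80,460,330),2.2)
E
```

```text
time: 16.25
tool_pos: [0.5703, -0.0615, 0.5075]
eef_rot: [[0.142, 0.99, -0.0], [0.99, -0.142, -0.0], [-0.0, -0.0, -1.0]]
contact_force: [-0.3, -0.1, 0.9]
width: 0.094
t 16.25 grasp [ 0.5703 -0.0616  0.3275] yaw 81.8 F [-0.3 -0.1  0.9] w 0.094 q [-0.3  -0.    1.64 -0.    1.5  -1.73]
```

View pics/w4.png

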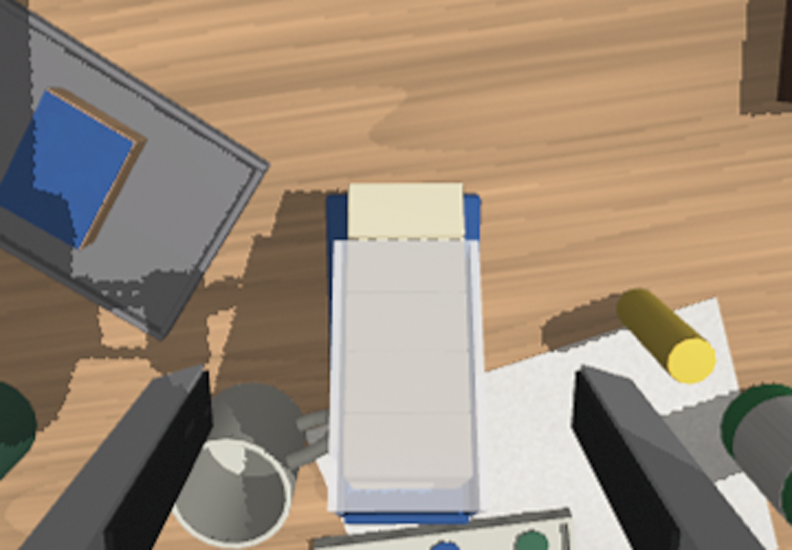

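Wrist crop: block 1's end edge runs (349,183)-(462,183), the cover edge is at row 240, and the seams between blocks are at rows 292, 351 and 413, so all five are in place. B lies flat in the tray.

Run:
```python
from plan import *
from fit import *
def w(u,v): return ('w4',100+u/2.2,80+v/2.2)
base=[((-.015,.03,.04),w(462,183)),((-.015,-.03,.04),w(349,183)),((.045,.03,.04),w(469,292)),((.045,-.03,.04),w(347,292)),((.075,.03,.04),w(470,351)),((.075,-.03,.04),w(345,351)),((.105,.03,.04),w(471,413)),((.105,-.03,.04),w(344,413))]
top=[((-.015,.03,.04),t(583,291)),((-.015,-.03,.04),t(666,304)),((-.015,-.03,.04),s(95,312))]
solve(ch,base,[.58,-.06,.1,-.1]); P=solve(ch,base+top,[.58,-.06,.1,-.1])
P=solve(ch,base[2:]+top,[.58,-.06,.1,-.1])
print('predicted base front', [proj('w4',ch(P,(-.015,y,.04))) for y in(.03,-.03)])
```

```text
[ 0.5818 -0.0545  0.0702 -0.1421] res px [[0.7, -0.0], [-0.1, 0.0], [-0.7, 0.0], [-0.2, 0.0], [-0.2, -0.0], [0.2, -0.0], [0.3, -0.0], [0.1, 0.0]]
[ 0.5824 -0.0547  0.0685 -0.1388] res px [[0.4, 0.2], [-0.3, 0.4], [-1.0, -0.0], [-0.2, 0.2], [-0.4, -0.2], [0.3, -0.0], [0.2, -0.3], [0.3, -0.1], [-1.0, -0.6], [-1.4, -0.6], [-1.9, -0.7]]
[ 0.5826 -0.0547  0.0682 -0.1391] res px [[-1.0, 0.1], [-0.1, 0.3], [-0.4, -0.1], [0.3, 0.1], [0.1, -0.3], [0.3, -0.1], [-1.0, -0.6], [-1.4, -0.7], [-1.9, -0.5]]
predicted base front [[np.float64(310.3711038434309), np.float64(163.51034369535853)], [np.float64(258.4198917165535), np.float64(163.68807773505483)]]
```

Run:
```python
from plan import *
from fit import ch
P=[.582,-.0546,.069,-.140]
for z in(.14,.025): g=ch(P,(0,0,z));print(g);go(g,82,35)
a=ch(P,(0,0,.14));b=ch(P,(0,0,.025));print((b-a)*1000)
```

```text
[ 0.50248496 -0.04339459  0.18368129]
shift [-170.1, 32.7, -176.4] twist [-4.9, -34.7, 0.2] rows~ 4.0
[ 0.56780089 -0.05259903  0.0894788 ]
shift [-104.8, 23.5, -270.6] twist [-4.9, -34.7, 0.2] rows~ 5.0
[ 65.31592467  -9.20444388 -94.20248509]
```

```bash
python3 -m crank '[{"translation":[-60,10,0],"twist":[-1.2,-9,0]},{"translation":[-120,20,0],"twist":[-2.5,-18,0]},{"translation":[-170,33,-40],"twist":[-3.7,-27,0]},{"translation":[-170,33,-100],"twist":[-4.9,-34.7,0.2]},{"translation":[-170,33,-150],"twist":[-4.9,-34.7,0.2]},{"translation":[-170,33,-176],"twist":[-4.9,-34.7,0.2]},{"translation":[-170,33,-176],"twist":[-4.9,-34.7,0.2]},{"translation":[-170,33,-176],"twist":[-4.9,-34.7,0.2]}]' 0
python3 - <<'E'
from plan import *
from fit import ch
st();P=[.582,-.0546,.069,-.140]
go(ch(P,(0,0,.14)),82,35);go(ch(P,(0,0,.025)),82,35); snap('wrist','w5',None,1.4)
for p in [(-.015,.03,.04),(-.015,-.03,.04),(.015,.03,.04),(.015,-.03,.04)]: print(np.round(np.array(proj('w5',ch(P,p)))*1.4))
E
```

```text
time: 17.3
tool_pos: [0.401, -0.028, 0.3332]
eef_rot: [[0.138, 0.81, 0.57], [0.99, -0.112, -0.081], [-0.002, 0.576, -0.817]]
contact_force: [0.3, -0.1, 1.4]
width: 0.0939
t 17.3 grasp [ 0.5037 -0.0425  0.1861] yaw 82.1 F [ 0.3 -0.1  1.4] w 0.0939 q [-0.38 -0.43  2.35  0.23  0.64 -1.96]
shift [-0.7, -1.0, -2.1] twist [0.1, 0.2, -0.1] rows~ 1.0
shift [64.6, -10.2, -96.3] twist [0.1, 0.2, -0.1] rows~ 2.0
[439. 277.]
[332. 277.]
[438. 328.]
[334. 327.]
```

View pics/w5.png

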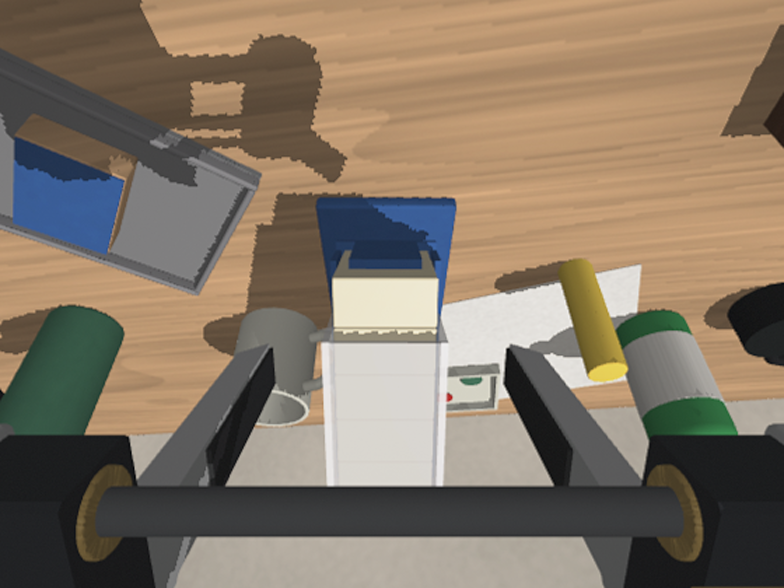

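Wrist view: block 1's end edge is at (332,277)-(438,277), just as predicted. Sliding down its axis.

```bash
python3 -m crank '[{"translation":[20,-4,-31],"twist":[0,0,0]},{"translation":[40,-7,-61],"twist":[0,0,0]},{"translation":[57,-9,-85],"twist":[0,0,0]},{"translation":[64,-10,-96],"twist":[0,0,0]},{"translation":[64,-10,-96],"twist":[0,0,0]},{"translation":[64,-10,-96],"twist":[0,0,0]}]'
python3 - <<'E'
from plan import *
from fit import ch
st();P=[.582,-.0546,.069,-.140]
go(ch(P,(0,0,.025)),82,35)
E
```

```text
time: 18.1
tool_pos: [0.465, -0.0374, 0.237]
eef_rot: [[0.137, 0.81, 0.571], [0.991, -0.111, -0.08], [-0.001, 0.576, -0.817]]
contact_force: [0.3, 0.3, -0.5]
width: 0.0939
t 18.1 grasp [ 0.5677 -0.0518  0.0899] yaw 82.1 F [ 0.3  0.3 -0.5] w 0.0939 q [-0.35 -0.04  2.24  0.35  0.35 -2.07]
shift [0.6, -0.8, -0.1] twist [0.1, 0.2, -0.1] rows~ 1.0
```

Grip and draw out along z by 110 mm (slowly).

```bash
python3 -m crank '[{"translation":[0,0,0],"twist":[0,0,0]},{"translation":[0,0,0],"twist":[0,0,0]},{"translation":[0,0,0],"twist":[0,0,0]},{"translation":[0,0,0],"twist":[0,0,0]},{"translation":[0,0,0],"twist":[0,0,0]},{"translation":[-6,1,8],"twist":[0,0,0]},{"translation":[-11,2,16],"twist":[0,0,0]},{"translation":[-17,2,25],"twist":[0,0,0]},{"translation":[-23,3,33],"twist":[0,0,0]},{"translation":[-28,4,41],"twist":[0,0,0]},{"translation":[-34,5,49],"twist":[0,0,0]},{"translation":[-40,6,57],"twist":[0,0,0]},{"translation":[-45,6,66],"twist":[0,0,0]},{"translation":[-51,7,74],"twist":[0,0,0]},{"translation":[-57,8,82],"twist":[0,0,0]},{"translation":[-63,9,90],"twist":[0,0,0]},{"translation":[-63,9,90],"twist":[0,0,0]}]' 255
python3 - <<'E'
from plan import *
st()
E
```

```text
time: 20.23
tool_pos: [0.4014, -0.0283, 0.3267]
eef_rot: [[0.137, 0.81, 0.571], [0.991, -0.111, -0.08], [-0.002, 0.576, -0.817]]
contact_force: [-0.0, 0.0, -0.9]
width: 0.0597
t 20.23 grasp [ 0.5041 -0.0427  0.1796] yaw 82.1 F [-0.   0.  -0.9] w 0.0597 q [-0.38 -0.42  2.35  0.24  0.62 -1.97]
```

```bash
cat >> plan.py <<'E'
H=np.array([.5088,.3562]);ca=1.4747;X=np.array([np.cos(ca),np.sin(ca)])
def slot(i): return H+(-.139+.044*(i-1))*X
E
python3 - <<'E'
from plan import *
print(slot(3)); go([*slot(3),.2],172.5); go([.47,-.04,.25],82); go([*slot(3),.2],-5.5)
E
```

```text
[0.50390663 0.3054353 ]
shift [102.5, 333.7, 53.3] twist [-23.6, 31.1, 87.2] rows~ 9.0
shift [68.6, -11.7, 103.3] twist [4.9, 34.8, -0.2] rows~ 4.0
shift [102.5, 333.7, 53.3] twist [30.5, 24.0, -84.7] rows~ 9.0
```

```bash
python3 -m crank '[{"translation":[0,10,60],"twist":[0,0,0]},{"translation":[102,334,93],"twist":[-23.6,31.1,87.2]},{"translation":[102,334,93],"twist":[-23.6,31.1,87.2]},{"translation":[102,334,93],"twist":[-23.6,31.1,87.2]},{"translation":[102,334,93],"twist":[-23.6,31.1,87.2]},{"translation":[102,334,93],"twist":[-23.6,31.1,87.2]},{"translation":[102,334,93],"twist":[-23.6,31.1,87.2]},{"translation":[102,334,93],"twist":[-23.6,31.1,87.2]},{"translation":[102,334,93],"twist":[-23.6,31.1,87.2]},{"translation":[102,334,93],"twist":[-23.6,31.1,87.2]},{"translation":[102,334,93],"twist":[-23.6,31.1,87.2]},{"translation":[102,334,93],"twist":[-23.6,31.1,87.2]},{"translation":[102,334,93],"twist":[-23.6,31.1,87.2]},{"translation":[102,334,93],"twist":[-23.6,31.1,87.2]}]'
python3 - <<'E'
from plan import *
st(); go([*slot(3),.2],172.5); go([*slot(3),.072],172.5); snap('wrist','w6',None,1.4)
E
```

```text
time: 21.98
tool_pos: [0.5034, 0.3057, 0.4187]
eef_rot: [[-0.991, 0.132, -0.0], [0.132, 0.991, -0.003], [-0.0, -0.003, -1.0]]
contact_force: [-0.6, 0.1, -1.5]
width: 0.0596
t 21.98 grasp [0.5034 0.3052 0.2387] yaw 172.4 F [-0.6  0.1 -1.5] w 0.0596 q [ 0.35  0.09  1.7  -0.    1.35 -2.66]
shift [0.5, -0.3, -38.7] twist [0.2, -0.0, 0.1] rows~ 1.0
shift [0.5, -0.3, -166.7] twist [0.2, -0.0, 0.1] rows~ 3.0
```

View pics/w6.png

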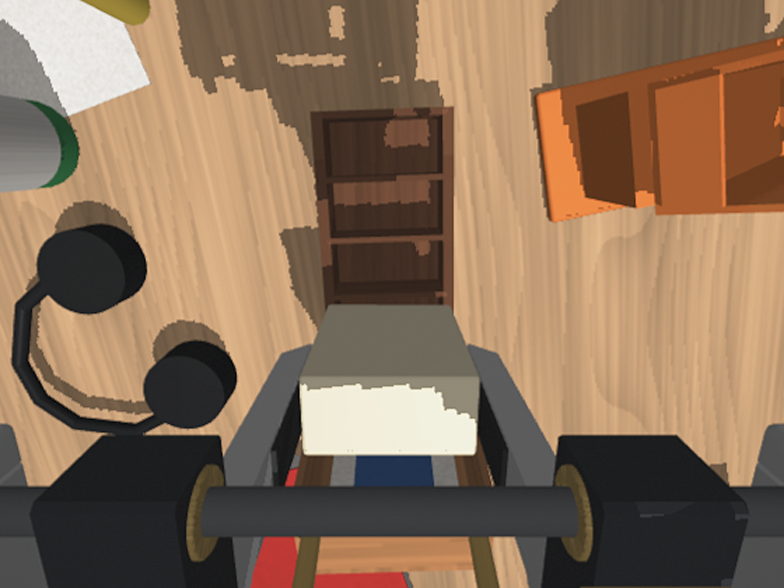

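Wrist view: the block is held square, with its bottom front edge at row 305 and top edge at row 377. The slot dividers are at rows about 180, 240 and 298.

Run:
```python
from plan import *
Y=np.array([-X[1],X[0]])
for n,u,v in [('front inner',385,119),('d1',385,177),('d1',385,182),('d2',388,238),('d2',388,243),('d3',390,296),('L',333,265),('R',446,265)]:
    q=pix('w6',u/1.4,v/1.4,.045)[:2]-H; print(n,np.round([q@X*1000+82,q@Y*1000],1))
g=[.5034,.3052]
for dz,u,v in [(.1737,327,305),(.1737,450,305)]:
    q=pix('w6',u/1.4,v/1.4,.2387-.065)[:2]-H; print('block bottom edge',np.round([q@X*1000+82,q@Y*1000],1))
for u in (300,477):
    q=pix('w6',u/1.4,377/1.4,.2387+.015)[:2]-H; print('block top edge',np.round([q@X*1000+82,q@Y*1000],1))
```

```text
front inner [-75.2   1.9]
d1 [-36.1   0.4]
d1 [-32.7   0.3]
d2 [7.9 1. ]
d2 [11.6  0.8]
d3 [52.8  0.9]
L [ 26.9 -41.3]
R [30.  43.9]
block bottom edge [ 18.5 -29.3]
block bottom edge [20.6 31.1]
block top edge [ 18.2 -28.3]
block top edge [20.4 30.1]
```

```bash
python3 -m crank '[{"translation":[0,-3,-40],"twist":[0,0,0]},{"translation":[0,-3,-80],"twist":[0,0,0]},{"translation":[0,-3,-110],"twist":[0,0,0]},{"translation":[0,-3,-135],"twist":[0,0,0]},{"translation":[0,-3,-155],"twist":[0,0,0]},{"translation":[0,-3,-165],"twist":[0,0,0]},{"translation":[0,-3,-165],"twist":[0,0,0]},{"translation":[0,-3,-165],"twist":[0,0,0]}]'  && python3 -m crank '[{"translation":[0,0,0],"twist":[0,0,0]},{"translation":[0,0,0],"twist":[0,0,0]},{"translation":[0,0,0],"twist":[0,0,0]},{"translation":[0,0,30],"twist":[0,0,0]},{"translation":[0,0,80],"twist":[0,0,0]},{"translation":[0,0,140],"twist":[0,0,0]},{"translation":[0,0,200],"twist":[0,0,0]},{"translation":[0,0,200],"twist":[0,0,0]}]' 60;  python3 - <<'E'
from plan import *
from fit import ch
st();P=[.582,-.0546,.069,-.140]
go(ch(P,(0,0,.14)),82,35)
E
```

```text
time: 23.02
tool_pos: [0.504, 0.303, 0.2548]
eef_rot: [[-0.991, 0.131, 0.001], [0.131, 0.991, -0.002], [-0.002, -0.002, -1.0]]
contact_force: [0.8, 0.3, -0.9]
width: 0.0596
time: 24.02
tool_pos: [0.5041, 0.3031, 0.4606]
eef_rot: [[-0.991, 0.131, 0.011], [0.131, 0.991, 0.001], [-0.011, 0.002, -1.0]]
contact_force: [-0.1, -0.7, 0.3]
width: 0.0721
t 24.02 grasp [0.506  0.3033 0.2806] yaw 172.5 F [-0.1 -0.7  0.3] w 0.0721 q [ 0.35  0.06  1.66 -0.    1.41 -2.66]
shift [-103.9, -332.1, -129.5] twist [23.9, -30.4, -87.2] rows~ 9.0
```

```bash
python3 -m crank '[{"translation":[-104,-332,-40],"twist":[23.9,-30.4,-87.2]},{"translation":[-104,-332,-40],"twist":[23.9,-30.4,-87.2]},{"translation":[-104,-332,-40],"twist":[23.9,-30.4,-87.2]},{"translation":[-104,-332,-40],"twist":[23.9,-30.4,-87.2]},{"translation":[-104,-332,-40],"twist":[23.9,-30.4,-87.2]},{"translation":[-104,-332,-40],"twist":[23.9,-30.4,-87.2]},{"translation":[-104,-332,-40],"twist":[23.9,-30.4,-87.2]},{"translation":[-104,-332,-40],"twist":[23.9,-30.4,-87.2]},{"translation":[-104,-332,-40],"twist":[23.9,-30.4,-87.2]},{"translation":[-104,-332,-40],"twist":[23.9,-30.4,-87.2]},{"translation":[-104,-332,-100],"twist":[23.9,-30.4,-87.2]},{"translation":[-104,-332,-129],"twist":[23.9,-30.4,-87.2]},{"translation":[-104,-332,-129],"twist":[23.9,-30.4,-87.2]},{"translation":[-104,-332,-129],"twist":[23.9,-30.4,-87.2]}]' 0
python3 - <<'E'
from plan import *
from fit import ch
st();P=[.582,-.0546,.069,-.140]
go(ch(P,(0,0,.025)),82,35);snap('wrist','w7',None,1.4); snap('top','t1')
a=cv2.imread('pics/w7.png')[100:500,150:650]; b=cv2.imread('pics/t1_raw.png')[150:250,110:280]
b=cv2.resize(b,(500,294),interpolation=cv2.INTER_CUBIC); b=np.vstack([b,np.zeros((600-294-200,500,3),np.uint8)])[:400]
cv2.imwrite('pics/m7.png',np.vstack([a[:300],b[:294]]))
for p in [(-.015,.03,.04),(-.015,-.03,.04),(.015,.03,.04),(.015,-.03,.04)]: print(np.round(np.array(proj('w7',ch(P,p)))*1.4)-[150,100])
E
```

```text
time: 25.78
tool_pos: [0.4, -0.0294, 0.3259]
eef_rot: [[0.132, 0.813, 0.567], [0.991, -0.113, -0.069], [0.008, 0.571, -0.821]]
contact_force: [-0.3, -0.6, 0.5]
width: 0.0941
t 25.77 grasp [ 0.502  -0.0418  0.1781] yaw 82.4 F [-0.3 -0.6  0.5] w 0.0941 q [-0.39 -0.42  2.36  0.26  0.63 -1.99]
shift [65.6, -8.8, -89.0] twist [-0.5, -0.1, -0.4] rows~ 2.0
[287. 191.]
[179. 191.]
[286. 242.]
[181. 242.]
```

View pics/m7.png

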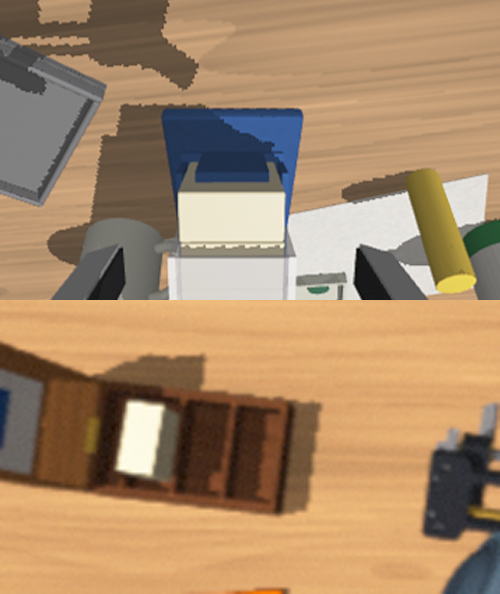

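The mosaic shows block 1 standing in slot 3, and block 2 settled at seat1 with its front edge at row 190, where predicted. Now the second draw.

```bash
python3 -m crank '[{"translation":[20,-3,-28],"twist":[-0.5,0,-0.4]},{"translation":[40,-5,-55],"twist":[-0.5,0,-0.4]},{"translation":[57,-8,-78],"twist":[-0.5,0,-0.4]},{"translation":[65,-9,-88],"twist":[-0.5,0,-0.4]},{"translation":[65,-9,-88],"twist":[-0.5,0,-0.4]},{"translation":[65,-9,-88],"twist":[-0.5,0,-0.4]}]'
python3 - <<'E'
from plan import *
from fit import ch
st();P=[.582,-.0546,.069,-.140]
go(ch(P,(0,0,.025)),82,35)
E
python3 -m crank '[{"translation":[0,0,0],"twist":[0,0,0]},{"translation":[0,0,0],"twist":[0,0,0]},{"translation":[0,0,0],"twist":[0,0,0]},{"translation":[0,0,0],"twist":[0,0,0]},{"translation":[0,0,0],"twist":[0,0,0]},{"translation":[-6,1,8],"twist":[0,0,0]},{"translation":[-11,2,16],"twist":[0,0,0]},{"translation":[-17,2,25],"twist":[0,0,0]},{"translation":[-23,3,33],"twist":[0,0,0]},{"translation":[-28,4,41],"twist":[0,0,0]},{"translation":[-34,5,49],"twist":[0,0,0]},{"translation":[-40,6,57],"twist":[0,0,0]},{"translation":[-45,6,66],"twist":[0,0,0]},{"translation":[-51,7,74],"twist":[0,0,0]},{"translation":[-57,8,82],"twist":[0,0,0]},{"translation":[-63,9,90],"twist":[0,0,0]},{"translation":[-63,9,90],"twist":[0,0,0]}]' 255
python3 - <<'E'
from plan import *
st(); print(slot(2)); go([*slot(2),.23],-5.5)
E
```

```text
time: 26.62
tool_pos: [0.4648, -0.0383, 0.2379]
eef_rot: [[0.139, 0.812, 0.566], [0.99, -0.114, -0.08], [-0.001, 0.572, -0.82]]
contact_force: [0.7, 0.1, -0.0]
width: 0.0939
t 26.62 grasp [ 0.5668 -0.0528  0.0902] yaw 82.0 F [ 0.7  0.1 -0. ] w 0.0939 q [-0.35 -0.04  2.24  0.34  0.36 -2.06]
shift [0.7, 0.1, -0.9] twist [0.0, -0.1, 0.0] rows~ 1.0
time: 28.75
tool_pos: [0.4014, -0.0293, 0.3276]
eef_rot: [[0.14, 0.812, 0.567], [0.99, -0.114, -0.081], [-0.001, 0.572, -0.82]]
contact_force: [-0.3, 1.1, -0.9]
width: 0.0603
t 28.75 grasp [ 0.5034 -0.0437  0.18  ] yaw 82.0 F [-0.3  1.1 -0.9] w 0.0603 q [-0.39 -0.42  2.35  0.24  0.63 -1.97]
[0.49968489 0.2616383 ]
shift [98.3, 290.9, 82.4] twist [30.2, 23.8, -84.5] rows~ 9.0
```

```bash
python3 -m crank '[{"translation":[0,10,60],"twist":[0,0,0]},{"translation":[98,295,93],"twist":[30.2,23.8,-84.5]},{"translation":[98,295,93],"twist":[30.2,23.8,-84.5]},{"translation":[98,295,93],"twist":[30.2,23.8,-84.5]},{"translation":[98,295,93],"twist":[30.2,23.8,-84.5]},{"translation":[98,295,93],"twist":[30.2,23.8,-84.5]},{"translation":[98,295,93],"twist":[30.2,23.8,-84.5]},{"translation":[98,295,93],"twist":[30.2,23.8,-84.5]},{"translation":[98,295,93],"twist":[30.2,23.8,-84.5]},{"translation":[98,295,93],"twist":[30.2,23.8,-84.5]},{"translation":[98,295,93],"twist":[30.2,23.8,-84.5]},{"translation":[98,295,93],"twist":[30.2,23.8,-84.5]},{"translation":[98,295,93],"twist":[30.2,23.8,-84.5]},{"translation":[98,295,93],"twist":[30.2,23.8,-84.5]}]'
python3 - <<'E'
from plan import *
st(); go([*slot(2)+.004*X,.075],-5.5); snap('wrist','w8',(100,60,460,330),2.2)
E
```

```text
time: 30.5
tool_pos: [0.4994, 0.2658, 0.4196]
eef_rot: [[0.996, -0.094, 0.001], [-0.094, -0.996, 0.002], [0.0, -0.002, -1.0]]
contact_force: [0.4, 0.7, -0.4]
width: 0.0602
t 30.5 grasp [0.4995 0.2662 0.2396] yaw -5.4 F [ 0.4  0.7 -0.4] w 0.0602 q [0.29 0.04 1.76 0.   1.34 0.38]
shift [0.7, -0.2, -164.6] twist [-0.1, 0.0, -0.1] rows~ 3.0
```

View pics/w8.png

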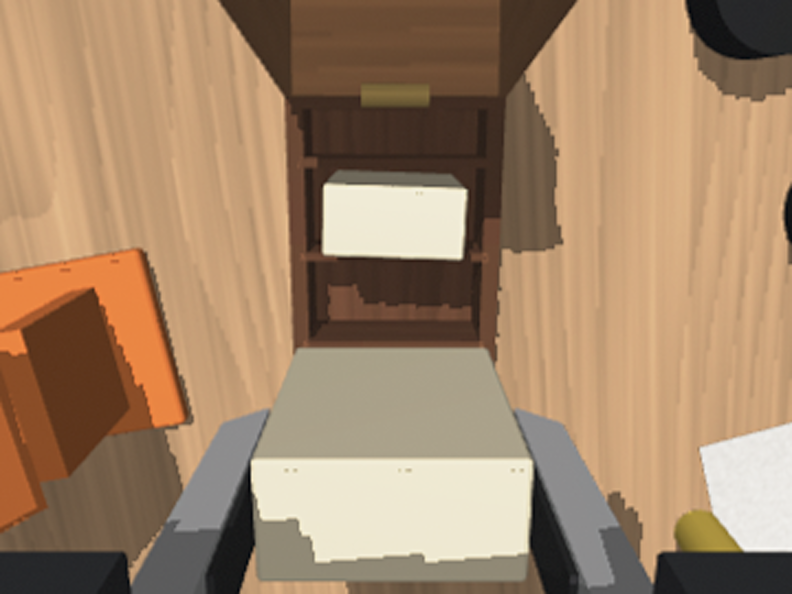

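Crop: block 1 stands square in slot 3. Slot 2 lies between the rim rows 258 and about 341. The held block's top lid-side edge is at row 458 and its bottom edge at row 349.

Run:
```python
from plan import *
Y=np.array([-X[1],X[0]])
for n,u,v,z in [('d2 far',310,254,.045),('d2 near',310,260,.045),('d1',395,342,.045),('blk bot',298,349,.2396-.065),('bot',488,349,.2396-.065),('top',253,458,.2546),('top',531,458,.2546),('L rim',304,230,.045),('R rim',483,230,.045)]:
    q=pix('w8',100+u/2.2,60+v/2.2,z)[:2]-H; print(n,np.round([q@X*1000+82,q@Y*1000],1))
```

```text
d2 far [ 9.9 39.3]
d2 near [ 7.  39.4]
d1 [-33.7  -1.3]
blk bot [ 3.5 29.7]
bot [  3.7 -29.6]
top [ 4.9 29.6]
top [  5.  -28.7]
L rim [21.4 41.8]
R rim [ 21.6 -42.6]
```

```bash
python3 -m crank '[{"translation":[0,-3,-40],"twist":[0,0,0]},{"translation":[0,-3,-80],"twist":[0,0,0]},{"translation":[0,-3,-110],"twist":[0,0,0]},{"translation":[0,-3,-135],"twist":[0,0,0]},{"translation":[0,-3,-155],"twist":[0,0,0]},{"translation":[0,-3,-165],"twist":[0,0,0]},{"translation":[0,-3,-165],"twist":[0,0,0]},{"translation":[0,-3,-165],"twist":[0,0,0]}]'  && python3 -m crank '[{"translation":[0,0,0],"twist":[0,0,0]},{"translation":[0,0,0],"twist":[0,0,0]},{"translation":[0,0,0],"twist":[0,0,0]},{"translation":[0,0,30],"twist":[0,0,0]},{"translation":[0,0,80],"twist":[0,0,0]},{"translation":[0,0,140],"twist":[0,0,0]},{"translation":[0,0,200],"twist":[0,0,0]},{"translation":[0,0,200],"twist":[0,0,0]}]' 60;  python3 - <<'E'
from plan import *
from fit import ch
st();P=[.582,-.0546,.069,-.140]
go(ch(P,(0,0,.14)),82,35)
E
```

```text
time: 31.55
tool_pos: [0.4999, 0.263, 0.2557]
eef_rot: [[0.995, -0.095, 0.002], [-0.095, -0.995, 0.003], [0.002, -0.003, -1.0]]
contact_force: [0.6, 0.2, -0.3]
width: 0.0596
time: 32.55
tool_pos: [0.5002, 0.2631, 0.4614]
eef_rot: [[0.995, -0.095, 0.012], [-0.095, -0.995, 0.006], [0.011, -0.007, -1.0]]
contact_force: [-0.4, 0.5, 0.0]
width: 0.072
t 32.55 grasp [0.5023 0.2641 0.2814] yaw -5.5 F [-0.4  0.5  0. ] w 0.072 q [0.28 0.   1.72 0.   1.41 0.38]
shift [-99.9, -292.1, -130.3] twist [-31.0, -23.6, 84.2] rows~ 9.0
```

```bash
python3 -m crank '[{"translation":[-100,-292,-40],"twist":[-31,-23.6,84.2]},{"translation":[-100,-292,-40],"twist":[-31,-23.6,84.2]},{"translation":[-100,-292,-40],"twist":[-31,-23.6,84.2]},{"translation":[-100,-292,-40],"twist":[-31,-23.6,84.2]},{"translation":[-100,-292,-40],"twist":[-31,-23.6,84.2]},{"translation":[-100,-292,-40],"twist":[-31,-23.6,84.2]},{"translation":[-100,-292,-40],"twist":[-31,-23.6,84.2]},{"translation":[-100,-292,-40],"twist":[-31,-23.6,84.2]},{"translation":[-100,-292,-40],"twist":[-31,-23.6,84.2]},{"translation":[-100,-292,-40],"twist":[-31,-23.6,84.2]},{"translation":[-100,-292,-100],"twist":[-31,-23.6,84.2]},{"translation":[-100,-292,-130],"twist":[-31,-23.6,84.2]},{"translation":[-100,-292,-130],"twist":[-31,-23.6,84.2]},{"translation":[-100,-292,-130],"twist":[-31,-23.6,84.2]}]' 0
python3 - <<'E'
from plan import *
from fit import ch
st();P=[.582,-.0546,.069,-.140]
go(ch(P,(0,0,.025)),82,35);snap('wrist','w9'); 
# compare with w7 patch at mouth: front edge row from brightness profile
for f in('w7','w9'):
    q=np.array(proj(f,ch(P,(-.015,0,.04)))); im=cv2.imread(f'pics/{f}_raw.png',0).astype(int); c=int(q[0]); col=im[:,c-8:c+8].mean(1); r=int(q[1])
    print(f,np.round(q,1),col[r-10:r+45].round().astype(int))
E
```

```text
time: 34.3
tool_pos: [0.4, -0.0294, 0.3259]
eef_rot: [[0.147, 0.808, 0.571], [0.989, -0.115, -0.092], [-0.009, 0.579, -0.816]]
contact_force: [0.4, 0.7, -0.3]
width: 0.0937
t 34.3 grasp [ 0.5028 -0.0459  0.1791] yaw 81.5 F [ 0.4  0.7 -0.3] w 0.0937 q [-0.39 -0.42  2.36  0.23  0.61 -1.96]
shift [65.6, -8.9, -89.0] twist [0.5, 0.3, 0.5] rows~ 2.0
w7 [273.6 208.1] [ 58  58  56  81 101 106 105 105 104  99 146 204 228 232 231 231 231 231
 231 231 231 231 231 231 231 231 231 231 231 231 231 231 231 230 230 231
 230 230 231 231 231 231 231 231 233 216 168 193 209 186 154 136 138 139
 139]
w9 [281.4 204.8] [ 58  58  57  54  92 107 106 105 105 104 101 158 218 231 231 231 231 231
 231 231 231 231 231 231 231 231 231 230 230 230 231 230 231 231 231 230
 231 231 231 231 231 231 231 231 231 233 208 167 202 207 177 146 136 138
 138]
```

Same profile as before, so block 3 is seated. Third draw.

```bash
python3 -m crank '[{"translation":[20,-3,-28],"twist":[0.5,0.3,0.5]},{"translation":[40,-5,-55],"twist":[0.5,0.3,0.5]},{"translation":[57,-8,-78],"twist":[0.5,0.3,0.5]},{"translation":[65,-9,-88],"twist":[0.5,0.3,0.5]},{"translation":[65,-9,-88],"twist":[0.5,0.3,0.5]},{"translation":[65,-9,-88],"twist":[0.5,0.3,0.5]}]'
python3 - <<'E'
from plan import *
from fit import ch
st();P=[.582,-.0546,.069,-.140]
go(ch(P,(0,0,.025)),82,35)
E
python3 -m crank '[{"translation":[0,0,0],"twist":[0,0,0]},{"translation":[0,0,0],"twist":[0,0,0]},{"translation":[0,0,0],"twist":[0,0,0]},{"translation":[0,0,0],"twist":[0,0,0]},{"translation":[0,0,0],"twist":[0,0,0]},{"translation":[-6,1,8],"twist":[0,0,0]},{"translation":[-11,2,16],"twist":[0,0,0]},{"translation":[-17,2,25],"twist":[0,0,0]},{"translation":[-23,3,33],"twist":[0,0,0]},{"translation":[-28,4,41],"twist":[0,0,0]},{"translation":[-34,5,49],"twist":[0,0,0]},{"translation":[-40,6,57],"twist":[0,0,0]},{"translation":[-45,6,66],"twist":[0,0,0]},{"translation":[-51,7,74],"twist":[0,0,0]},{"translation":[-57,8,82],"twist":[0,0,0]},{"translation":[-63,9,90],"twist":[0,0,0]},{"translation":[-63,9,90],"twist":[0,0,0]}]' 255
python3 - <<'E'
from plan import *
st(); print(slot(1)); go([*slot(1)+.0015*X,.24],-5.5)
E
```

```text
time: 35.1
tool_pos: [0.4649, -0.0383, 0.238]
eef_rot: [[0.138, 0.811, 0.568], [0.99, -0.112, -0.08], [-0.001, 0.574, -0.819]]
contact_force: [-0.9, -0.7, -0.2]
width: 0.094
t 35.1 grasp [ 0.5672 -0.0527  0.0906] yaw 82.1 F [-0.9 -0.7 -0.2] w 0.094 q [-0.35 -0.04  2.24  0.34  0.36 -2.07]
shift [0.6, 0.1, -1.1] twist [0.1, 0.0, -0.1] rows~ 1.0
time: 37.22
tool_pos: [0.4014, -0.0292, 0.3276]
eef_rot: [[0.138, 0.811, 0.568], [0.99, -0.112, -0.08], [-0.001, 0.574, -0.819]]
contact_force: [-0.7, -0.4, -0.4]
width: 0.0599
t 37.23 grasp [ 0.5036 -0.0436  0.1802] yaw 82.1 F [-0.7 -0.4 -0.4] w 0.0599 q [-0.39 -0.42  2.35  0.24  0.63 -1.97]
[0.49546316 0.2178413 ]
shift [94.2, 248.6, 92.4] twist [30.3, 23.8, -84.6] rows~ 9.0
```

```bash
python3 -m crank '[{"translation":[0,10,60],"twist":[0,0,0]},{"translation":[94,249,93],"twist":[30.3,23.8,-84.6]},{"translation":[94,249,93],"twist":[30.3,23.8,-84.6]},{"translation":[94,249,93],"twist":[30.3,23.8,-84.6]},{"translation":[94,249,93],"twist":[30.3,23.8,-84.6]},{"translation":[94,249,93],"twist":[30.3,23.8,-84.6]},{"translation":[94,249,93],"twist":[30.3,23.8,-84.6]},{"translation":[94,249,93],"twist":[30.3,23.8,-84.6]},{"translation":[94,249,93],"twist":[30.3,23.8,-84.6]},{"translation":[94,249,93],"twist":[30.3,23.8,-84.6]},{"translation":[94,249,93],"twist":[30.3,23.8,-84.6]},{"translation":[94,249,93],"twist":[30.3,23.8,-84.6]},{"translation":[94,249,93],"twist":[30.3,23.8,-84.6]},{"translation":[94,249,93],"twist":[30.3,23.8,-84.6]}]'
python3 - <<'E'
from plan import *
st(); go([*slot(1)+.0015*X,.075],-5.5); snap('wrist','w10',(100,60,460,330),2.2)
E
```

```text
time: 38.98
tool_pos: [0.4954, 0.2199, 0.4196]
eef_rot: [[0.996, -0.094, 0.002], [-0.094, -0.996, 0.001], [0.001, -0.001, -1.0]]
contact_force: [-0.2, 1.0, -1.3]
width: 0.0598
t 38.98 grasp [0.4957 0.22   0.2396] yaw -5.4 F [-0.2  1.  -1.3] w 0.0598 q [ 0.21 -0.02  1.82  0.    1.34  0.3 ]
shift [0.2, -0.5, -164.6] twist [-0.1, 0.1, -0.1] rows~ 3.0
```

View pics/w10.png

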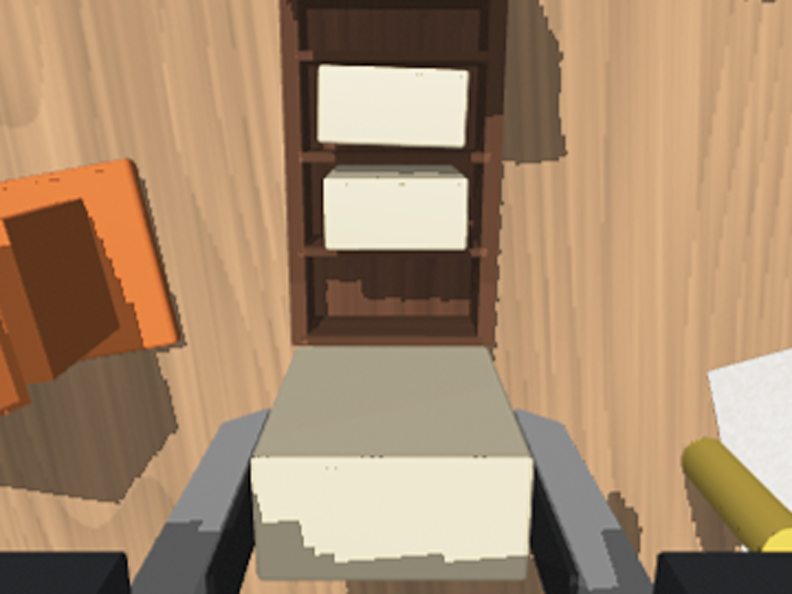

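Blocks 1 and 2 stand in slots 3 and 2. The held block looks the same as last time (bottom edge row 349, top edge row 458), so lower into slot 1.

```bash
python3 -m crank '[{"translation":[0,-1,-40],"twist":[0,0,0]},{"translation":[0,-1,-80],"twist":[0,0,0]},{"translation":[0,-1,-110],"twist":[0,0,0]},{"translation":[0,-1,-135],"twist":[0,0,0]},{"translation":[0,-1,-155],"twist":[0,0,0]},{"translation":[0,-1,-165],"twist":[0,0,0]},{"translation":[0,-1,-165],"twist":[0,0,0]},{"translation":[0,-1,-165],"twist":[0,0,0]}]'  && python3 -m crank '[{"translation":[0,0,0],"twist":[0,0,0]},{"translation":[0,0,0],"twist":[0,0,0]},{"translation":[0,0,0],"twist":[0,0,0]},{"translation":[0,0,30],"twist":[0,0,0]},{"translation":[0,0,80],"twist":[0,0,0]},{"translation":[0,0,140],"twist":[0,0,0]},{"translation":[0,0,200],"twist":[0,0,0]},{"translation":[-90,-160,260],"twist":[0,0,0]},{"translation":[-90,-160,260],"twist":[0,0,0]},{"translation":[-90,-160,260],"twist":[0,0,0]},{"translation":[-90,-160,260],"twist":[0,0,0]},{"translation":[-90,-160,260],"twist":[0,0,0]}]' 60;  python3 - <<'E'
from h import *
snap('top','t2'); snap('scene','s2')
a=cv2.resize(cv2.imread('pics/t2_raw.png')[90:290,90:460],(740,400)); b=cv2.imread('pics/s2_raw.png')[110:340,50:420]
cv2.imwrite('pics/t2.png',a);cv2.imwrite('pics/s2.png',cv2.resize(b,None,fx=2,fy=2))
E
```

```text
time: 40.02
tool_pos: [0.4959, 0.2189, 0.2556]
eef_rot: [[0.995, -0.095, 0.003], [-0.095, -0.995, 0.002], [0.003, -0.002, -1.0]]
contact_force: [0.0, 0.2, -0.5]
width: 0.06
time: 41.52
tool_pos: [0.4055, 0.0588, 0.5147]
eef_rot: [[0.995, -0.096, 0.002], [-0.096, -0.995, 0.002], [0.002, -0.002, -1.0]]
contact_force: [-0.6, 0.2, -0.0]
width: 0.0717
```

View pics/s2.png

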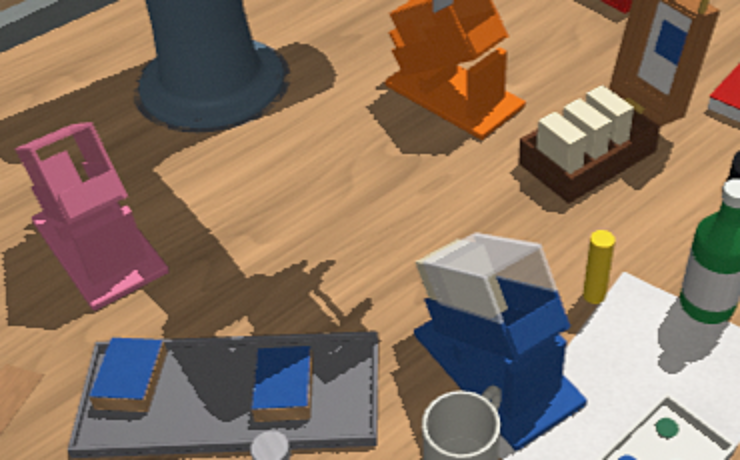

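View pics/t2.png

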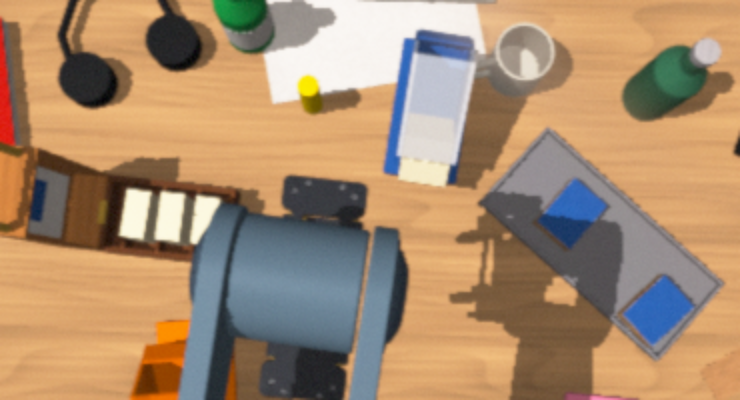

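Both views: three blocks stand in the case, two remain in the chute, both inked blocks lie flat in the tray, and the bystanders are unmoved. One numeric check of the lid angle from its visible side edges, (613,88)→(637,0) and (686,120)→(717,12).

Run:
```python
from h import *
from fit import *
for a in(1.6,1.68,1.745,1.81,1.885):
    P=[.5088,.3562,1.4747,a]
    for y,v in((.05,(88,0)),(-.05,(120,12))):
        q=[(np.array(proj('s2',L(P,(x,y,0))))-[50,110])*2 for x in(0,-.16)]
        print(a,y,[round(float(np.interp(vv,[q[1][1],q[0][1]],[q[1][0],q[0][0]])),1) for vv in v])
```

```text
1.6 0.05 [606.3, 620.1]
1.6 -0.05 [659.9, 679.9]
1.68 0.05 [606.3, 625.7]
1.68 -0.05 [660.2, 686.8]
1.745 0.05 [606.3, 630.0]
1.745 -0.05 [660.4, 692.3]
1.81 0.05 [606.3, 634.1]
1.81 -0.05 [660.5, 697.5]
1.885 0.05 [606.3, 638.7]
1.885 -0.05 [660.8, 703.2]
```

```bash
python3 -c "
from plan import *
st(); bot.sign_off()"
```

```text
t 41.62 grasp [0.4058 0.0598 0.3339] yaw -5.4 F [-0.2  1.   0. ] w 0.0721 q [-0.13 -0.43  1.99  0.    1.58 -0.04]
the job is handed in; nothing more can be done
```

The table is ready and the job was handed in at about 42 s of robot time; sign-off reported no verdict.

- **Lid:** I raised it by its handle. The handle's position when I let go gave 1.738 rad, and the slope of the lid's edges in the last scene picture agrees with about 1.745 rad (100 degrees). The absolute position of one of those edges was about 25 px (in the 2× crop) off the model, probably because I picked the outer edge of the hood.
- **Inked blocks:** Only two were present. Both lie flat, ink up and apart in the tray; a rough fit put the first about 5 mm from the tray's centre line. I saw no sign that either had been knocked aside.
- **Fresh blocks:** I drew three from the blue chute, one at a time, and stood them in slots 3, 2 and 1. The final top and scene views show all three upright.
- **Chute:** A block sits at the mouth in the final views. I did not measure the last two blocks' positions after the third draw; I checked the mouth by picture after the first draw and by image profile after the second.
- **Other things:** The orange and pink look-alikes and the other objects show no visible shift. The arm ended clear of everything.

I viewed 15 pictures, one past the budget of 14.

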